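Put fragile clay figurines into the drying box

TASK

Put all the fragile unfired clay figurines away in the drying box: swing the latch lever aside, pull the tray fully out, stand every figurine upright on the tray inside its rim, then slide the tray fully home and swing the latch back to lock it. The raw clay breaks easily, so hold the figurines with the lightest grip (never more than 25 N on a finger), set them down softly instead of dropping or pressing them, and move the tray smoothly without jerking or slamming it. Leave everything else on the bench where it is.

Things in the scene. Friction and masses are not known exactly. Their poses are not given: they have to be found in the camera images.
- dry_box: the drying box, fixed: wooden frame with clear roof and clear back, 160 deep (x) x 310 wide (y) x 125 high, open at the front. Origin at the centre of the underside on the table, x axis points from the open front (at x = -80) to the back, y to its left as seen from the robot. Inside height above the tray floor is 104
- tray (a joint): travel of the sliding wooden tray in m: 0 = fully home in the box, 0.13 = fully out (towards the box's -x); friction about 1.5 N. While the latch is locked its tongue stops the tray after about 5 mm
- tray_floor (a point): centre of the tray floor's upper face, moves with the tray, axes as the box. Floor 80 (x) x 260 (y) inside the rim; rim 5 thick, 13 high; floor 13 above the table. Tray fully out: this point is 85 in front of the box's front. A steel upright 14 wide, 96 high above the floor, stands at x = -72, y = -125 from this point; the latch tongue catches in front of it
- tray_bar (a point): centre of the tray's horizontal steel pull bar: diameter 10, length 100 along y, 105 above the table, free below and on both sides, its two end posts at y = -50 and +50 from this point; 45 in front of the tray's rim and of the box when home
- latch (a joint): angle of the latch lever on the box's roof near its right front corner, about a vertical axis, in rad: 0 = locked (tongue in front of the tray's upright, arm pointing out to the box's front right), 1.15 = end stop, free (arm turned anticlockwise seen from above, pointing to the box's back right); the tongue is clear of the upright above 0.5. It stays where it is left
- latch_pivot (a point): point on the latch's vertical axis, top of its boss, 149 above the table
- latch_knob (a point): on the axis of the upright black round knob at the end of the latch arm, 60 from the pivot, 12 below the knob's top: diameter 16, its top 183 above the table; the steel arm's upper face is 25 below this point
- fig1: fragile unfired clay figurine, seated, terracotta coloured, identical to its fellows (fig1 to fig4; some may be absent): square base tile 50 x 50 x 10, round body 36 in diameter from 10 to 60 above the underside, small round head with pointed cap to 88 in all; 130 g. Origin at the centre of the underside, z up; stands on the table at the start
- fig2: fragile unfired clay figurine, seated, terracotta coloured, identical to its fellows (fig1 to fig4; some may be absent): square base tile 50 x 50 x 10, round body 36 in diameter from 10 to 60 above the underside, small round head with pointed cap to 88 in all; 130 g. Origin at the centre of the underside, z up; stands on the table at the start
- fig3: fragile unfired clay figurine, seated, terracotta coloured, identical to its fellows (fig1 to fig4; some may be absent): square base tile 50 x 50 x 10, round body 36 in diameter from 10 to 60 above the underside, small round head with pointed cap to 88 in all; 130 g. Origin at the centre of the underside, z up; stands on the table at the start
- fig4: fragile unfired clay figurine, seated, terracotta coloured, identical to its fellows (fig1 to fig4; some may be absent): square base tile 50 x 50 x 10, round body 36 in diameter from 10 to 60 above the underside, small round head with pointed cap to 88 in all; 130 g. Origin at the centre of the underside, z up; stands on the table at the start
- paint_jar: bystander: closed paint jar with steel cap, diameter 48, 58 high, origin at the centre of its underside; leave alone
- mould: bystander: off-white plaster mould block 56 x 46 x 41 high, origin at the centre of its underside; leave alone
- clay_pot: bystander: small open earthen pot, 60 across, 50 high, origin at the centre of its underside; leave alone
- tile_stack: bystander: stack of spare dark base tiles 52 x 53 x 50 high, origin at its underside; leave alone
Not all that is in view belongs to the job. Leave any purple look-alike of the fig2 alone. What is shaped like the fig4 but turquoise is not meant.

How it is judged:
By the outcome, as a careful person would: the job done as asked, in the order asked, and still so for the second after the job is handed in, with the robot touching nothing.
Of fig1, fig2, fig3, fig4 only 2 to 4 are there at a start; the rules pass over those that are not, and their reading is None.
At some moment in a run one of fig1, fig2, fig3, fig4 may be knocked a few centimetres aside while the robot is not near it.
It also fails if it takes over 210 s, if anything falls off the work surface, if the arm or the gripper's body presses on something with over 40 N, if the wrist force passes 120 N, or if a joint passes its speed limit or range.

ROBOT

A 6-joint arm with a two-finger parallel gripper is mounted at the origin on the work surface. World frame = base frame: x ahead of the robot, y to its left, z up, the work surface at z = 0. Lengths are in m, angles in rad, forces in N, time in s.
With the tool pointing down it reaches from about 0.35 to 0.775 m from the base axis. Payload 5.5 kg.
Tool frame: the origin (TCP) lies between the finger pads; the fingertips stand 19 mm ahead of it and the grasp point (between the pads) is the TCP (env.tcp_to_tips is the distance from the TCP to the fingertips, in m); z points along the fingers, y is the direction in which the jaws open and shut (so a half turn about z gives the same grasp; the last joint's range is limited). The gripper opens to 85 mm and grips with 20 to 120 N. Pads are 22 mm wide; open, the fingers measure 114 mm over their backs; the gripper's body (76 mm by 85 mm) begins 54 mm behind the grasp point. The pads swing forward as they close: fully open they stand 13 mm farther back than shut.
Start: joints at [-1.318, 0.313, 0.046, 1.304, 0, 1.431], TCP at [0.22, -0.531, 0.25] pointing down, gripper open.
Joint ranges: [-2.76, 2.76], [-0.86, 1.69], [-1.03, 1.26], [-2.2, 2.34], [-1.47, 1.5], [-3.14, 3.14]. Speed limits (rad/s): [2.57, 2.57, 3.14, 3.14, 3.14, 3.14].

INTERFACE

Orientations are given as a unit quaternion [w, x, y, z].
In Python, from workcell import env, eyes, job gives the robot as it stands. The module is installed in compiled form; this text tells all that it offers.
- The arm moves only by the tool move_arm, never from a script. Its argument "commands" is a list of rows, each a list of 3 entries, a list of its own where there are three numbers: the shift along the world's x, y, z as a fraction of full scale, then the turn, a rotation vector about the world's x, y, z as a fraction of full scale, then the gripper command: -1 is shut, 1 is fully open, values between are in proportion. In form: [[[x, y, z], [wx, wy, wz], gripper], ...]. A call has 1 to 5 rows; each row shifts and turns the commanded pose from where the row before left it; what a row does not reach is not made up. Full scale, the value 1, is 0.04 m for a shift and 8 degrees for a turn. A row lasts 1/10 s, in which the tool goes at most 50 mm and 8.59 degrees, less where a joint would pass 70% of its speed; a pose out of reach is approached as far as the arm can. A call with a number of a shift or a turn outside -1 to 1 is refused whole. A call with a gripper value outside its range is refused whole. The fingers move at their own pace and stop on an object; "newtons" is the grip in N (left out, the last holds). Time passes only in rows, so rows that do not move let the fingers close. It gives the time, the measured TCP pose, the force and the opening at its end, in the units of the state.
- env.get_state(): the state, without advancing time (a new reading comes with each control period).
- eyes.read_camera(name): name is "side" or "top" or "wrist"; returns a dict with "frame" (420x560x3 uint8, red, green, blue), "mtx" (3x3 intrinsics, pixels), "k1" (the pictures are not rectified: a ray, as slopes to the right and down, at radius r is drawn at 1 + k1 r^2 times it, then the intrinsics apply), "camera_from_world" (4x4, takes a point from world to camera coordinates); the wrist camera has in their place "mount" (4x4, takes a point from camera to tool coordinates, whose origin is the TCP and whose axes are the flange's). Camera axes: x right, y down, z forward; pixel columns grow to the right and rows downward; lengths in m; the calibration is good to about 2 mm. A picture is of the moment at which its call begins: read the wrist's pose just before it. There is no depth.
- job.hand_in(): hands the job in, once; it reports no verdict.
The state is a dict: "clock": time; "joint_pos": joint angles; "qvel": joint speeds; "tau": joint torques, N m; "tcp_pos": TCP position; "orientation": TCP orientation; "wrist_force": force on the tool from outside, world axes, zero at the start; "ft_torque": the same for the moment, N m; "finger_gap": finger opening in m.
Only numpy, scipy, OpenCV 4.12 (cv2) and the standard library are available. Lean on these libraries where they do the work, as an engineer would, in place of code of your own. Each camera call takes 0.05 s, during which the arm holds its last target.

## Working session

There is one attempt and no reset: what is moved stays moved. The work goes in short steps, Python scripts to look and compute and a tool call to move; the robot and the scene stay as the last step left them, time stands still between calls to the robot, and variables do not carry over. Pictures are saved under pics/ and viewed, and the job is handed in when it is done.

Besides the shell and the picture viewer there is one more tool, called after "Emit:" as name(argument=value, ...), one argument or row to a line, values as JSON. move_arm: Moves the arm, as the interface text tells. Its arguments: {"type":"object","properties":{"commands":{"type":"array","items":{"type":"array"}},"newtons":{"type":"number"}},"required":["commands"]}

```bash
mkdir -p pics; ls; python3 - <<'E'
from workcell import env, eyes, job
import cv2
s=env.get_state(); print({k:(v if not hasattr(v,'round') else v.round(4)) if not isinstance(v,list) else v for k,v in s.items()}, env.tcp_to_tips)
for n in ("side","top","wrist"):
    r=eyes.read_camera(n); cv2.imwrite(f"pics/{n}0.png",r["frame"][:,:,::-1]); print(n,{k:v for k,v in r.items() if k!="frame"})
E
```

```text
pics
{'clock': 0.0, 'joint_pos': array([-1.3176,  0.314 ,  0.0449,  1.3036,  0.    ,  1.4312]), 'qvel': array([-0.0002,  0.0014, -0.0023,  0.0016, -0.    ,  0.0009]), 'tau': array([-2.00000e-04, -4.80624e+01,  2.98536e+01,  1.93000e-02,
       -1.00000e-04,  0.00000e+00]), 'tcp_pos': array([ 0.2199, -0.5307,  0.2494]), 'orientation': array([-9.000e-04,  9.808e-01,  1.951e-01, -0.000e+00]), 'wrist_force': array([ 0.3799, -0.8029, -0.0932]), 'ft_torque': array([-0.0472, -0.002 ,  0.0157]), 'finger_gap': 0.08565395998814414} 0.019
side {'mtx': array([[430.18482701,   0.        , 284.64896064],
       [  0.        , 430.18482701, 216.31699321],
       [  0.        ,   0.        ,   1.        ]]), 'k1': -0.019890856636508147, 'camera_from_world': array([[-0.93384714, -0.3574502 ,  0.01260485,  0.51001881],
       [-0.23384141,  0.58349114, -0.77772507,  0.21676244],
       [ 0.27064316, -0.72922387, -0.62847819,  0.91561523],
       [ 0.        ,  0.        ,  0.        ,  1.        ]])}
top {'mtx': array([[514.86437113,   0.        , 279.23303836],
       [  0.        , 514.86437113, 206
[... 207 characters left out ...]
 -0.10079819,  0.54348818],
       [ 0.10076459,  0.00304832, -0.99490563,  1.55113174],
       [ 0.        ,  0.        ,  0.        ,  1.        ]])}
wrist {'mtx': array([[322.85559527,   0.        , 275.96533526],
       [  0.        , 322.85559527, 210.72207039],
       [  0.        ,   0.        ,   1.        ]]), 'k1': -0.017093477935278566, 'mount': array([[-1.17961832e-03, -9.48191830e-01, -3.17696179e-01,
         8.09980525e-02],
       [ 9.99999218e-01, -1.25046861e-03,  1.90959829e-05,
        -4.24705889e-04],
       [-4.15375755e-04, -3.17695908e-01,  9.48192564e-01,
        -1.22931230e-01],
       [ 0.00000000e+00,  0.00000000e+00,  0.00000000e+00,
         1.00000000e+00]])}
```

View pics/side0.png

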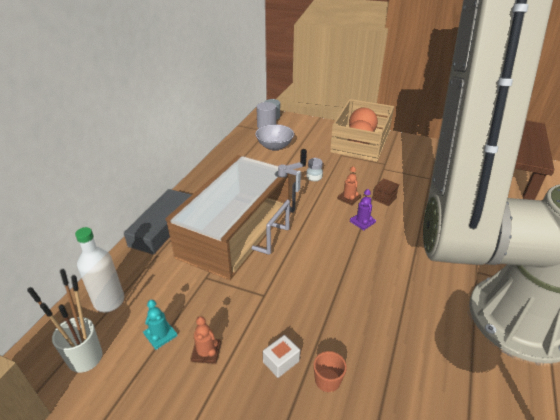

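View pics/top0.png

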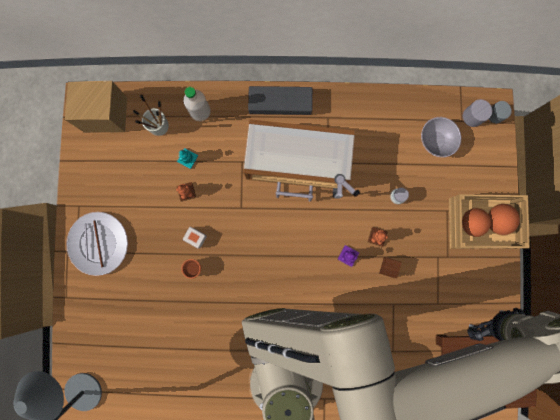

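View pics/wrist0.png

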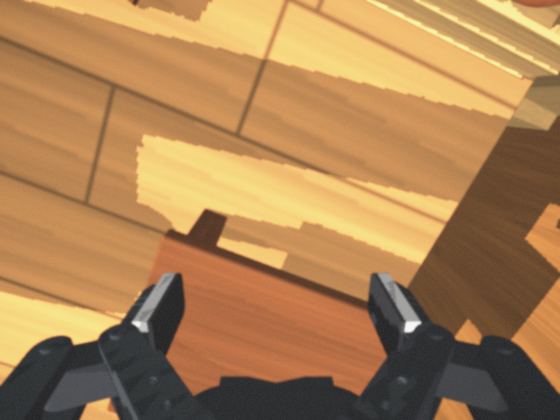

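```bash
cat > h.py <<'E'
from workcell import env, eyes, job
import numpy as np, cv2
from scipy.spatial.transform import Rotation as R
def q2m(q): return R.from_quat([q[1],q[2],q[3],q[0]]).as_matrix()
def shot(n):
    s=env.get_state(); r=eyes.read_camera(n)
    if n=="wrist":
        T=np.eye(4); T[:3,:3]=q2m(s["orientation"]); T[:3,3]=s["tcp_pos"]
        r["cw"]=np.linalg.inv(T@r["mount"])
    else: r["cw"]=r["camera_from_world"]
    r["bgr"]=r["frame"][:,:,::-1].copy(); return r
def ray(r,p):
    K=r["mtx"]; k=float(r["k1"]); d=np.array([k,0,0,0.])
    u=cv2.undistortPoints(np.array([[p]],float),K,d,None,None)[0,0] if False else None
    u=cv2.undistortPointsIter(np.array([[p]],float),K,d,None,None,(3,50,1e-10))[0,0]
    W=np.linalg.inv(r["cw"]); D=W[:3,:3]@np.array([u[0],u[1],1]); return W[:3,3],D/np.linalg.norm(D)
def onz(r,p,z):
    o,d=ray(r,p); return o+d*(z-o[2])/d[2]
def tri(r1,p1,r2,p2):
    o1,d1=ray(r1,p1);o2,d2=ray(r2,p2)
    t=np.linalg.lstsq(np.c_[d1,-d2],o2-o1,rcond=None)[0]
    a=o1+d1*t[0];b=o2+d2*t[1]; return (a+b)/2,np.linalg.norm(a-b)
def proj(r,P):
    P=np.asarray(P,float).reshape(-1,3); cw=r["cw"]
    return cv2.projectPoints(P,cv2.Rodrigues(cw[:3,:3])[0],cw[:3,3],r["mtx"],np.array([float(r["k1"]),0,0,0]))[0][:,0]
def crop(r,x0,y0,x1,y1,f,name):
    c=cv2.resize(r["bgr"][y0:y1,x0:x1],None,fx=f,fy=f,interpolation=cv2.INTER_CUBIC); cv2.imwrite("pics/"+name,c)
def st():
    s=env.get_state(); print("t",round(s["clock"],2),"tcp",np.round(s["tcp_pos"],4),"q",np.round(s["orientation"],3),"F",np.round(s["wrist_force"],2),"gap",round(s["finger_gap"],4),"J",np.round(s["joint_pos"],2)); return s
E
python3 - <<'E'
from h import *
t=shot("top"); s=shot("side")
crop(t,160,110,420,290,3,"topc.png"); crop(s,150,130,410,400,2.2,"sidec.png")
hsv=cv2.cvtColor(t["bgr"],cv2.COLOR_BGR2HSV)
m=cv2.inRange(hsv,(3,140,40),(12,255,255))
n,l,stt,c=cv2.connectedComponentsWithStats(m)
for i in range(1,n):
    if stt[i,4]>25: print(stt[i],c[i].round(1),onz(t,c[i],0.04).round(3))
E
```

```text
[176 182  20  19 249] [185.3 190.9] [0.585 0.318 0.04 ]
[ 462  204   58   33 1403] [491.2 220.4] [ 0.507 -0.634  0.04 ]
[368 227  20  20 270] [377.6 236.3] [ 0.454 -0.271  0.04 ]
[189 233  10   9  53] [193.4 237. ] [0.444 0.289 0.04 ]
[539 240   8  11  29] [542.6 244.6] [ 0.431 -0.808  0.04 ]
[379 257  23  21 328] [390.2 267.2] [ 0.36 -0.31  0.04]
[180 258  22  21 335] [190.6 268.3] [0.349 0.295 0.04 ]
[532 268  13   9  31] [537.5 272.3] [ 0.344 -0.788  0.04 ]
[533 278  10  10  30] [536.9 282.9] [ 0.311 -0.786  0.04 ]
[550 295  10  11  34] [554.4 299.6] [ 0.256 -0.848  0.04 ]
[531 297  14   8  31] [536.8 300.9] [ 0.254 -0.785  0.04 ]
[532 305  14  10  36] [538.2 308.7] [ 0.229 -0.791  0.04 ]
[436 335  62  19 564] [459.6 342.3] [ 0.131 -0.529  0.04 ]
[505 389  34  22 297] [525.1 401.1] [-0.063 -0.753  0.04 ]
[539 389   9   7  28] [542.3 392.2] [-0.038 -0.812  0.04 ]
```

View pics/topc.png

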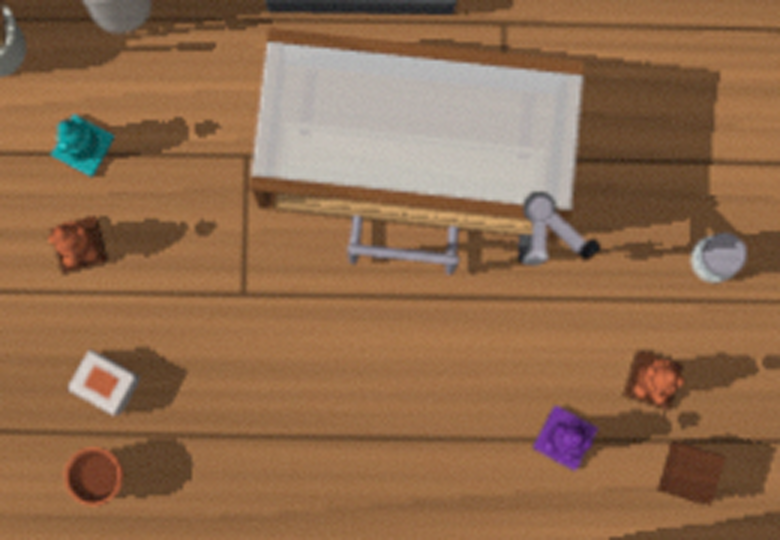

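View pics/sidec.png

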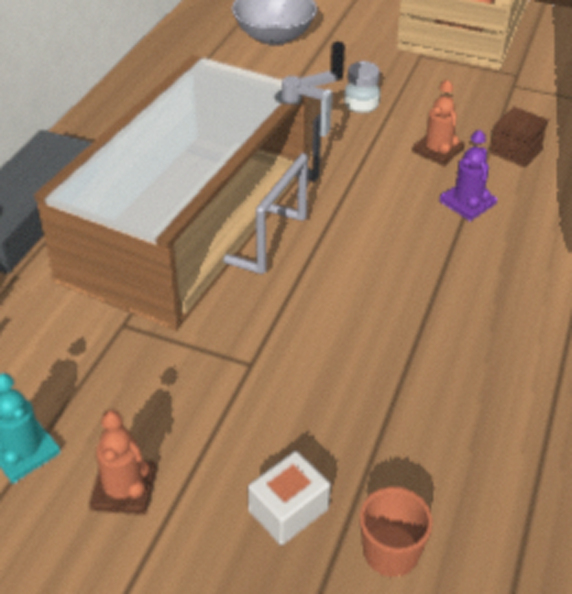

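```bash
python3 - <<'E'
from h import *
t=shot("top"); s=shot("side")
f=lambda x,y:(160+x/3,110+y/3)
g=lambda x,y:(150+x/2.2,130+y/2.2)
for n,p,z in [("BL",(268,31),.125),("BR",(584,65),.125),("FR",(574,207),.125),("FL",(253,183),.125),("piv",(540,205),.149),("knob",(591,247),.183),("barL",(352,250),.105),("barR",(452,264),.105),("uprTop",(532,248),.109)]:
    print(n,onz(t,f(*p),z).round(4))
print("piv",tri(t,f(540,205),s,g(292,84)));print("knob",tri(t,f(591,247),s,g(338,46)))
print("barL",tri(t,f(354,251),s,g(262,209)));print("barR",tri(t,f(452,264),s,g(304,160)))
E
```

```text
BL [0.7857 0.1207 0.125 ]
BR [ 0.7565 -0.1894  0.125 ]
FR [ 0.6155 -0.1789  0.125 ]
FL [0.6343 0.1318 0.125 ]
piv [ 0.6131 -0.1431  0.149 ]
knob [ 0.5691 -0.1867  0.183 ]
barL [0.5729 0.0353 0.105 ]
barR [ 0.5606 -0.0623  0.105 ]
uprTop [ 0.5769 -0.14    0.109 ]
piv (array([ 0.6112646 , -0.14427717,  0.14479705]), np.float64(0.005094702087945104))
knob (array([ 0.56899366, -0.18712325,  0.1809747 ]), np.float64(0.0008138160332553053))
barL (array([0.57221559, 0.03342121, 0.10623166]), np.float64(0.0009489133400637712))
barR (array([ 0.56125834, -0.06205269,  0.10575113]), np.float64(0.001637541720058387))
```

Emit:
move_arm(
  commands=[
    [[0.69,0.75,0.2],[0,0,0.58],1],
    [[0.69,0.75,0.2],[0,0,0.58],1],
    [[0.69,0.75,0.1],[0,0,0.58],1],
    [[0.69,0.75,0.1],[0,0,0.58],1],
    [[0.69,0.75,0.1],[0,0,0.58],0.3],
  ],
  newtons=20,
)

```text
clock: 0.85
tcp_pos: [0.3589, -0.38, 0.2786]
orientation: [0.0, 0.921, 0.39, 0.0]
wrist_force: [-0.1, -0.2, 0.4]
finger_gap: 0.0733
```

Emit:
move_arm(
  commands=[
    [[0.69,0.75,0.1],[0,0,0.58],0],
    [[0.69,0.75,0.1],[0,0,0.58],0],
    [[0.69,0.75,0.1],[0,0,0.58],0],
    [[0.69,0.75,0.1],[0,0,0.58],0],
    [[0.5,0.4,0.1],[0,0,0.58],0],
  ],
)

```text
clock: 1.35
tcp_pos: [0.4898, -0.2428, 0.2987]
orientation: [0.0, 0.823, 0.568, 0.0]
wrist_force: [0.1, -0.7, 0.5]
finger_gap: 0.0427
```

```bash
python3 - <<'E'
from h import *
st(); w=shot("wrist"); cv2.imwrite("pics/w1.png",w["bgr"])
t=shot("top"); cv2.imwrite("pics/t1.png",t["bgr"])
st()
E
```

```text
t 1.35 tcp [ 0.4898 -0.2428  0.2987] q [0.    0.823 0.568 0.   ] F [ 0.06 -0.73  0.48] gap 0.0427 J [-0.61  0.25  0.08  1.4   0.    1.33]
t 1.45 tcp [ 0.4907 -0.2432  0.2988] q [0.001 0.823 0.568 0.001] F [ 0.03 -0.89 -0.27] gap 0.0427 J [-0.61  0.25  0.08  1.4   0.    1.33]
```

View pics/w1.png

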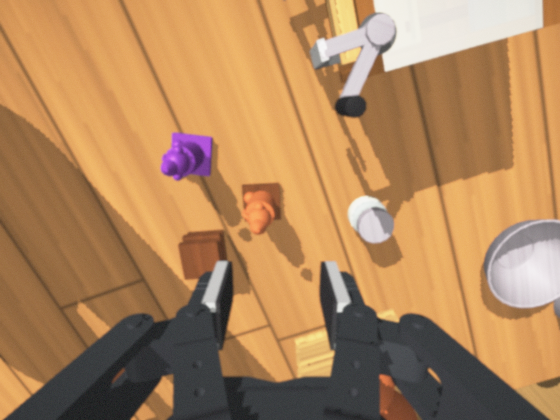

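View pics/t1.png

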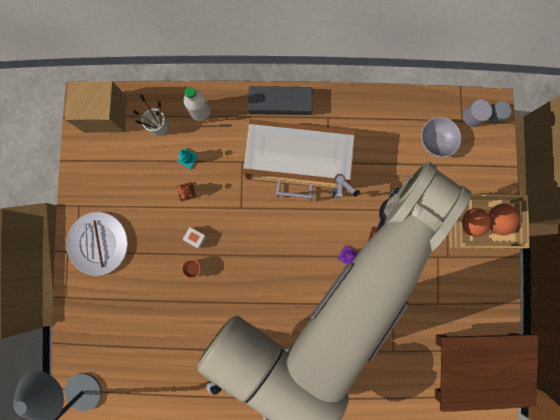

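```bash
python3 - <<'E'
from h import *
w=shot("wrist")
crop(w,280,0,420,140,5,"w1c.png")
crop(w,150,110,400,300,3,"w1d.png")
for n,p,z in [("knob",(351,106),.183),("piv",(380,32),.149),("figtop",(258,229),.085)]: print(n,onz(w,p,z).round(4))
E
```

```text
knob [ 0.5678 -0.1876  0.183 ]
piv [ 0.6109 -0.147   0.149 ]
figtop [ 0.4526 -0.2853  0.085 ]
```

View pics/w1c.png

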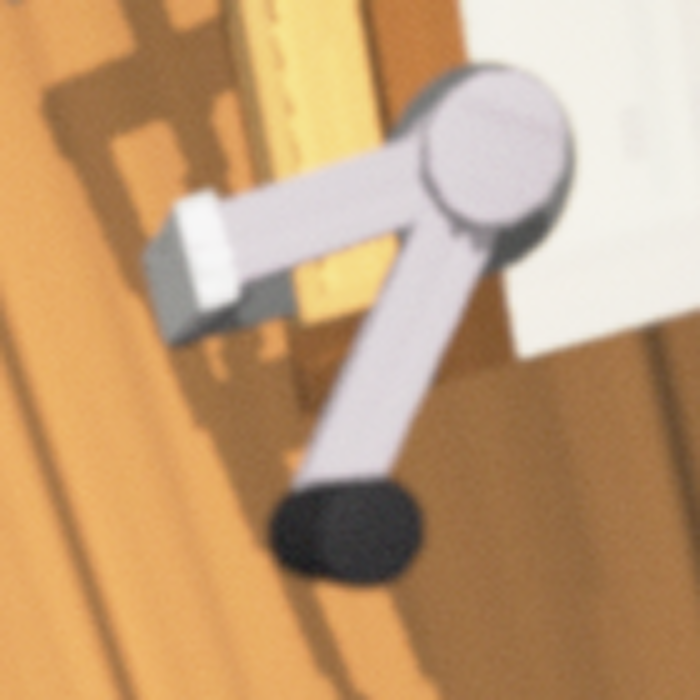

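View pics/w1d.png

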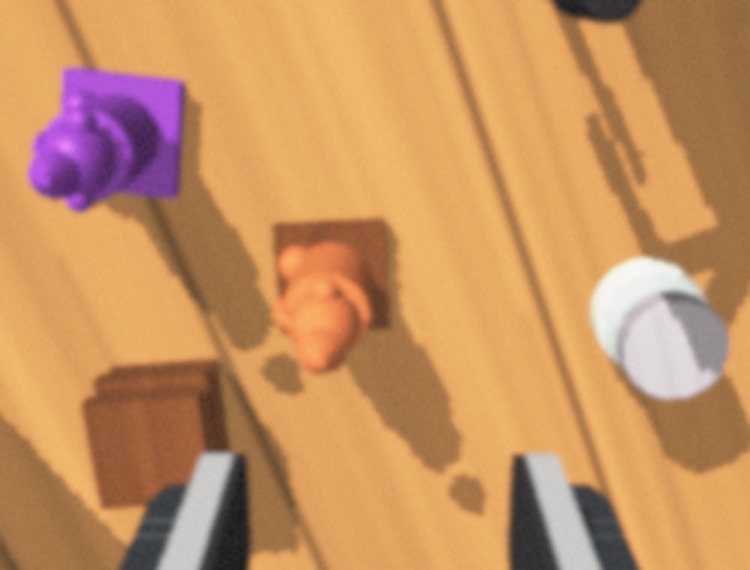

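Emit:
move_arm(
  commands=[
    [[0.65,0.47,0],[0,0,0.5],0],
    [[0.65,0.47,0],[0,0,0.4],0],
    [[0.64,0.46,-0.4],[0,0,0],0],
    [[0,0,-0.8],[0,0,0],0],
    [[0,0,-0.8],[0,0,0],0],
  ],
)

```text
clock: 2.0
tcp_pos: [0.5664, -0.1899, 0.2175]
orientation: [0.001, 0.788, 0.616, 0.0]
wrist_force: [1.5, -0.7, -0.1]
finger_gap: 0.0427
```

```bash
python3 - <<'E'
from h import *
st(); w=shot("wrist"); cv2.imwrite("pics/w2.png",w["bgr"])
st()
E
```

```text
t 2.0 tcp [ 0.5664 -0.1899  0.2175] q [0.001 0.788 0.616 0.   ] F [ 1.51 -0.75 -0.11] gap 0.0427 J [-0.46  0.37  0.04  1.24 -0.    1.36]
t 2.05 tcp [ 0.5631 -0.1888  0.2111] q [-0.004  0.788  0.616 -0.002] F [-2.3   0.99 -4.51] gap 0.0425 J [-0.46  0.37  0.03  1.24 -0.    1.36]
```

View pics/w2.png

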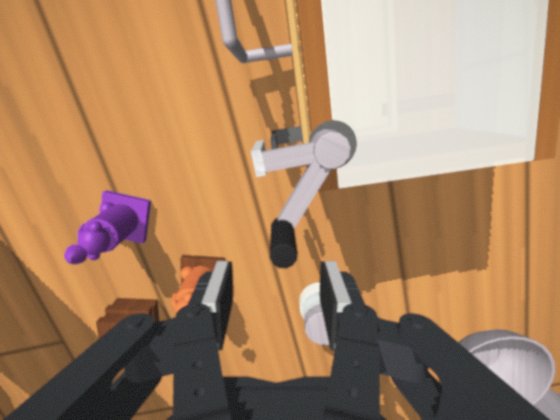

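```bash
python3 - <<'E'
from h import *
st(); w=shot("wrist"); s=st()
print(onz(w,(284,258),.183), proj(w,[s["tcp_pos"]]), proj(w,[s["tcp_pos"]-np.array([0,0,.028])]))
E
```

```text
t 2.05 tcp [ 0.5631 -0.1888  0.2111] q [-0.004  0.788  0.616 -0.002] F [-2.3   0.99 -4.51] gap 0.0425 J [-0.46  0.37  0.03  1.24 -0.    1.36]
t 2.1 tcp [ 0.5628 -0.1888  0.2133] q [-0.004  0.788  0.616 -0.002] F [-0.33 -0.17 -0.41] gap 0.0426 J [-0.46  0.37  0.04  1.25 -0.    1.36]
[ 0.56732843 -0.18450092  0.183     ] [[277.17286335 300.65265947]] [[277.44068773 269.27128956]]
```

Emit:
move_arm(
  commands=[
    [[0.12,0.06,-0.5],[0,0,0],0],
    [[0,0,-0.4],[0,0,0],0],
    [[0,0,-0.12],[0,0,0],-0.4],
    [[0,0,0],[0,0,0],-0.4],
    [[0,0,0],[0,0,0],-0.4],
  ],
)

```text
clock: 2.6
tcp_pos: [0.5712, -0.1876, 0.179]
orientation: [0.001, 0.788, 0.616, 0.0]
wrist_force: [-0.0, -0.9, 0.1]
finger_gap: 0.0255
```

```bash
python3 - <<'E'
from h import *
s=st(); w=shot("wrist"); cv2.imwrite("pics/w3.png",w["bgr"])
p=np.array([.611,-.146]);r=.0595
pr=s["tcp_pos"][:2]
for a in np.radians(np.linspace(-127,-65,8)):
    q=p+r*np.array([np.cos(a),np.sin(a)]); print(q.round(4),((q-pr)/.04).round(2)); pr=q
E
```

```text
t 2.6 tcp [ 0.5712 -0.1876  0.179 ] q [0.001 0.788 0.616 0.   ] F [-0.05 -0.85  0.12] gap 0.0255 J [-0.45  0.39 -0.02  1.16 -0.    1.36]
[ 0.5752 -0.1935] [ 0.1  -0.15]
[ 0.5829 -0.1985] [ 0.19 -0.12]
[ 0.5913 -0.2022] [ 0.21 -0.09]
[ 0.6002 -0.2045] [ 0.22 -0.06]
[ 0.6094 -0.2055] [ 0.23 -0.02]
[ 0.6185 -0.205 ] [0.23 0.01]
[ 0.6275 -0.2032] [0.22 0.05]
[ 0.6361 -0.1999] [0.22 0.08]
```

View pics/w3.png

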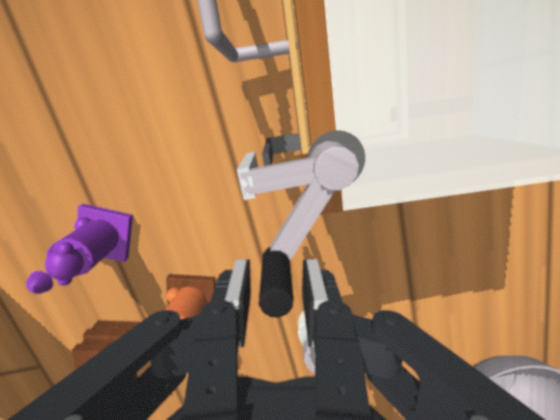

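Emit:
move_arm(
  commands=[
    [[0.1,-0.12,-0.12],[0,0,0],-0.4],
    [[0.19,-0.12,0],[0,0,0],-0.4],
    [[0.21,-0.09,0],[0,0,0],-0.4],
    [[0.22,-0.06,0],[0,0,0],-0.4],
    [[0.23,-0.02,0],[0,0,0],-0.4],
  ],
)

```text
clock: 3.15
tcp_pos: [0.6098, -0.2038, 0.1725]
orientation: [0.0, 0.788, 0.616, -0.0]
wrist_force: [-2.4, -1.1, 1.2]
finger_gap: 0.0256
```

Emit:
move_arm(
  commands=[
    [[0.23,0.01,0],[0,0,0],-0.4],
    [[0.22,0.05,0],[0,0,0],-0.4],
    [[0.2,0.08,0],[0,0,0],-0.4],
    [[0,0,0],[0,0,0],-0.4],
  ],
)

```text
clock: 3.55
tcp_pos: [0.6364, -0.1967, 0.1726]
orientation: [0.0, 0.787, 0.617, 0.001]
wrist_force: [0.0, 0.3, -0.4]
finger_gap: 0.0255
```

```bash
python3 - <<'E'
from h import *
s=st(); w=shot("wrist"); cv2.imwrite("pics/w4.png",w["bgr"]);st()
E
```

```text
t 3.55 tcp [ 0.6364 -0.1967  0.1726] q [0.    0.787 0.617 0.001] F [ 0.05  0.31 -0.39] gap 0.0255 J [-0.42  0.52  0.17  1.22  0.    1.39]
t 3.6 tcp [ 0.6358 -0.1969  0.1727] q [0.    0.787 0.617 0.   ] F [-0.55 -0.19  0.02] gap 0.0256 J [-0.42  0.52  0.17  1.22  0.    1.39]
```

View pics/w4.png

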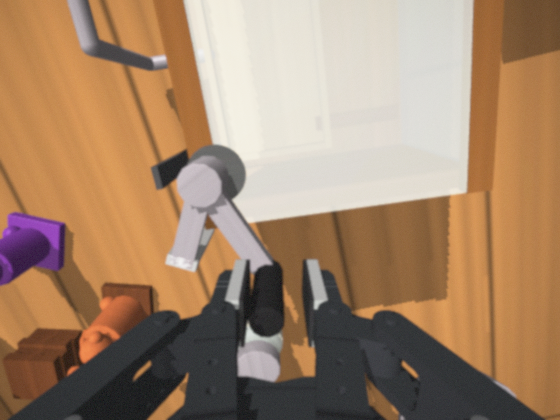

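Emit:
move_arm(
  commands=[
    [[0,0,0.7],[0,0,0],-0.3],
    [[0,0,0.9],[0,0,0],-0.1],
    [[-0.3,0.5,0.4],[0,0,0.3],0],
    [[-0.5,0.9,0],[0,0,0.5],0],
    [[-0.5,0.9,0],[0,0,0.3],0],
  ],
)

```text
clock: 4.1
tcp_pos: [0.5829, -0.1052, 0.2537]
orientation: [0.001, 0.737, 0.675, 0.001]
wrist_force: [-0.1, 1.2, -0.1]
finger_gap: 0.0428
```

Emit:
move_arm(
  commands=[
    [[-0.5,0.8,0],[0,0,0],0],
    [[-0.2,0.6,0],[0,0,0],0],
    [[0,0,0],[0,0,0],0],
  ],
)

```text
clock: 4.4
tcp_pos: [0.5534, -0.0466, 0.2537]
orientation: [-0.0, 0.737, 0.676, 0.001]
wrist_force: [0.3, -0.2, 1.0]
finger_gap: 0.0429
```

```bash
python3 - <<'E'
from h import *
s=st(); w=shot("wrist"); cv2.imwrite("pics/w5.png",w["bgr"]);st()
E
```

```text
t 4.4 tcp [ 0.5534 -0.0466  0.2537] q [-0.     0.737  0.676  0.001] F [ 0.35 -0.21  1.  ] gap 0.0429 J [-0.23  0.27 -0.    1.3   0.    1.43]
t 4.45 tcp [ 0.5544 -0.0481  0.2536] q [0.001 0.737 0.676 0.001] F [ 0.03 -1.34 -0.22] gap 0.0425 J [-0.23  0.27  0.    1.3   0.    1.43]
```

View pics/w5.png

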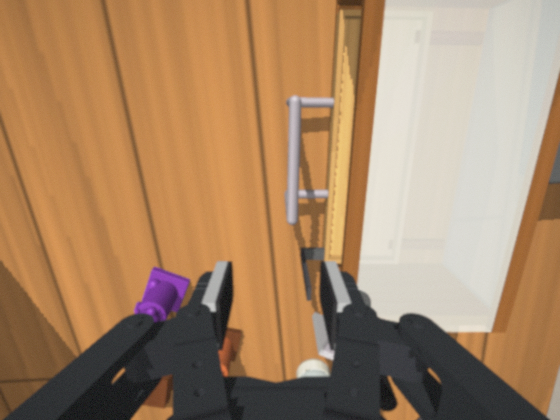

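```bash
python3 - <<'E'
from h import *
w=shot("wrist")
a=onz(w,(295.5,101),.107);b=onz(w,(292.3,219),.107);print("bar",a,b,(a+b)/2,np.linalg.norm(a-b),np.degrees(np.arctan2(-(a-b)[0],(a-b)[1])))
a=onz(w,(384,20),.125);b=onz(w,(358,290),.125);print("edge",a,b,np.degrees(np.arctan2(-(a-b)[0],(a-b)[1])))
hsv=cv2.cvtColor(w["bgr"],cv2.COLOR_BGR2HSV)
crop(w,260,60,420,260,3,"w5c.png")
E
```

```text
bar [0.57646064 0.03324832 0.107     ] [ 0.56682023 -0.06570656  0.107     ] [ 0.57164043 -0.01622912  0.107     ] 0.09942336764432616 -5.564321486663341
edge [0.64002429 0.08120055 0.125     ] [ 0.62037202 -0.13198416  0.125     ] -5.266882839710286
```

View pics/w5c.png

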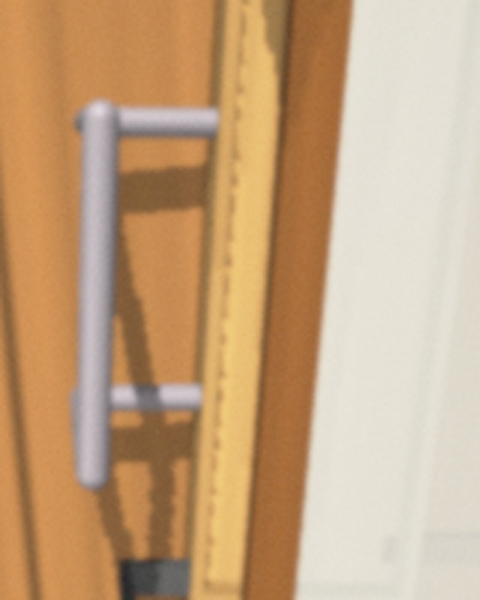

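Emit:
move_arm(
  commands=[
    [[0.39,0.8,-0.2],[0,0,0],0],
    [[0,0,-0.8],[0,0,0],0],
    [[0,0,-0.8],[0,0,0],0],
    [[0,0,-0.7],[0,0,0],0],
    [[0,0,0],[0,0,0],0],
  ],
)

```text
clock: 5.0
tcp_pos: [0.5683, -0.0182, 0.1485]
orientation: [-0.003, 0.738, 0.674, -0.002]
wrist_force: [-0.6, 0.2, 1.2]
finger_gap: 0.0424
```

```bash
python3 - <<'E'
from h import *
s=st(); w=shot("wrist"); cv2.imwrite("pics/w6.png",w["bgr"]);st()
E
```

```text
t 5.0 tcp [ 0.5683 -0.0182  0.1485] q [-0.003  0.738  0.674 -0.002] F [-0.58  0.16  1.2 ] gap 0.0424 J [-0.17  0.36 -0.15  1.07 -0.    1.49]
t 5.05 tcp [ 0.5695 -0.0184  0.151 ] q [-0.002  0.738  0.675 -0.001] F [-0.35 -0.17  1.11] gap 0.0427 J [-0.17  0.35 -0.14  1.08 -0.    1.49]
```

View pics/w6.png

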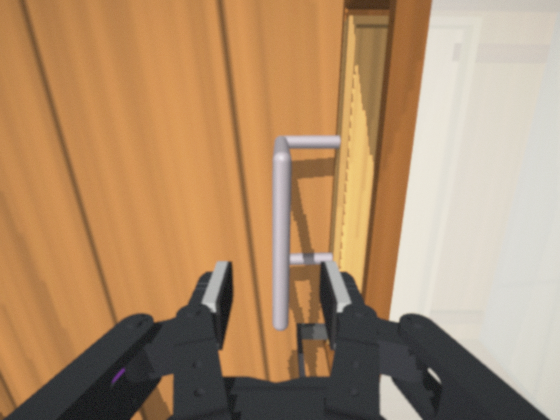

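Emit:
move_arm(
  commands=[
    [[0.03,0.06,-0.6],[0,0,0],0],
    [[0,0,-0.5],[0,0,0],0],
    [[0,0,0],[0,0,0],0],
    [[0,0,0],[0,0,0],-0.5],
    [[0,0,0],[0,0,0],-1],
  ],
)

```text
clock: 5.55
tcp_pos: [0.5732, -0.0158, 0.1108]
orientation: [0.001, 0.738, 0.675, 0.001]
wrist_force: [-0.9, -0.6, -0.2]
finger_gap: 0.0145
```

Emit:
move_arm(
  commands=[
    [[0,0,0],[0,0,0],-1],
    [[0,0,0],[0,0,0],-1],
    [[0,0,0],[0,0,0],-1],
  ],
)

```text
clock: 5.85
tcp_pos: [0.571, -0.0155, 0.1106]
orientation: [0.0, 0.738, 0.675, -0.0]
wrist_force: [-5.0, -0.7, 5.3]
finger_gap: 0.0086
```

```bash
python3 - <<'E'
from h import *
s=st(); w=shot("wrist"); cv2.imwrite("pics/w7.png",w["bgr"]);st()
E
```

```text
t 5.85 tcp [ 0.571  -0.0155  0.1106] q [ 0.     0.738  0.675 -0.   ] F [-5.   -0.67  5.34] gap 0.0086 J [-0.17  0.38 -0.21  0.98 -0.    1.49]
t 5.9 tcp [ 0.571  -0.0155  0.1106] q [ 0.     0.738  0.675 -0.   ] F [-5.53 -0.76  5.19] gap 0.0087 J [-0.17  0.38 -0.21  0.98 -0.    1.49]
```

View pics/w7.png

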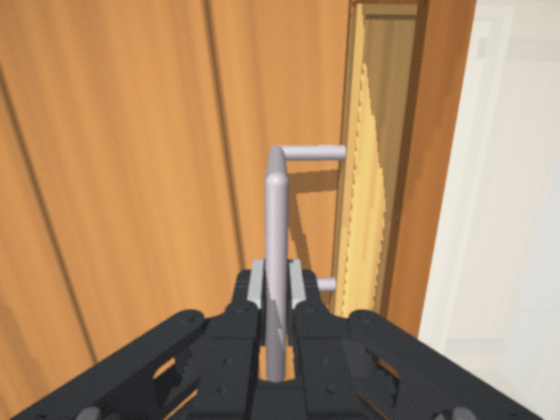

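Emit:
move_arm(
  commands=[
    [[-0.03,0.003,0],[0,0,0],-1],
    [[-0.06,0.006,0],[0,0,0],-1],
    [[-0.09,0.008,0],[0,0,0],-1],
    [[-0.12,0.011,0],[0,0,0],-1],
    [[-0.15,0.014,0],[0,0,0],-1],
  ],
)

```text
clock: 6.4
tcp_pos: [0.5558, -0.0141, 0.1106]
orientation: [0.002, 0.738, 0.675, 0.002]
wrist_force: [2.0, -1.4, 6.9]
finger_gap: 0.0088
```

Emit:
move_arm(
  commands=[
    [[-0.15,0.014,0],[0,0,0],-1],
    [[-0.15,0.014,0],[0,0,0],-1],
    [[-0.15,0.014,0],[0,0,0],-1],
    [[-0.15,0.014,0],[0,0,0],-1],
    [[-0.15,0.014,0],[0,0,0],-1],
  ],
)

```text
clock: 6.9
tcp_pos: [0.5256, -0.0112, 0.1105]
orientation: [0.002, 0.738, 0.675, 0.002]
wrist_force: [1.7, -0.9, 6.9]
finger_gap: 0.0087
```

Emit:
move_arm(
  commands=[
    [[-0.15,0.014,0],[0,0,0],-1],
    [[-0.15,0.014,0],[0,0,0],-1],
    [[-0.15,0.014,0],[0,0,0],-1],
    [[-0.15,0.014,0],[0,0,0],-1],
    [[-0.15,0.014,0],[0,0,0],-1],
  ],
)

```text
clock: 7.4
tcp_pos: [0.4958, -0.0084, 0.1105]
orientation: [0.002, 0.738, 0.675, 0.002]
wrist_force: [1.0, -1.2, 7.7]
finger_gap: 0.0088
```

Emit:
move_arm(
  commands=[
    [[-0.15,0.014,0],[0,0,0],-1],
    [[-0.15,0.014,0],[0,0,0],-1],
    [[-0.15,0.014,0],[0,0,0],-1],
    [[-0.15,0.014,0],[0,0,0],-1],
    [[-0.15,0.014,0],[0,0,0],-1],
  ],
)

```text
clock: 7.9
tcp_pos: [0.4658, -0.0055, 0.1105]
orientation: [0.002, 0.738, 0.675, 0.002]
wrist_force: [1.6, -1.1, 7.5]
finger_gap: 0.009
```

Emit:
move_arm(
  commands=[
    [[-0.15,0.014,0],[0,0,0],-1],
    [[-0.13,0.012,0],[0,0,0],-1],
    [[-0.1,0.01,0],[0,0,0],-1],
    [[-0.06,0.006,0],[0,0,0],-1],
    [[-0.03,0.003,0],[0,0,0],-1],
  ],
)

```text
clock: 8.4
tcp_pos: [0.4469, -0.0037, 0.1105]
orientation: [0.002, 0.738, 0.675, 0.002]
wrist_force: [1.7, -0.1, 6.9]
finger_gap: 0.0087
```

Emit:
move_arm(
  commands=[
    [[-0.03,0.003,0],[0,0,0],-1],
    [[-0.03,0.003,0],[0,0,0],-1],
    [[-0.03,0.003,0],[0,0,0],-1],
    [[-0.03,0.003,0],[0,0,0],-1],
    [[0,0,0],[0,0,0],-1],
  ],
)

```text
clock: 8.9
tcp_pos: [0.4422, -0.0032, 0.1105]
orientation: [0.002, 0.738, 0.675, 0.002]
wrist_force: [1.0, -0.5, 8.4]
finger_gap: 0.0092
```

Emit:
move_arm(
  commands=[
    [[-0.03,0.003,0],[0,0,0],-1],
    [[-0.03,0.003,0],[0,0,0],-1],
    [[-0.02,0.002,0],[0,0,0],-1],
    [[0,0,0],[0,0,0],-1],
  ],
)

```text
clock: 9.3
tcp_pos: [0.4413, -0.0032, 0.1106]
orientation: [0.004, 0.738, 0.675, 0.003]
wrist_force: [7.9, -0.3, 1.1]
finger_gap: 0.0092
```

Emit:
move_arm(
  commands=[
    [[0.03,0,0],[0,0,0],-1],
    [[0,0,0],[0,0,0],-0.4],
    [[0,0,0],[0,0,0],0.1],
    [[0,0,0],[0,0,0],0.1],
    [[0,0,0.5],[0,0,0],0.1],
  ],
)

```text
clock: 9.8
tcp_pos: [0.4353, -0.002, 0.1265]
orientation: [-0.003, 0.738, 0.675, -0.002]
wrist_force: [0.2, 0.4, -0.1]
finger_gap: 0.0471
```

Emit:
move_arm(
  commands=[
    [[0,0,0.9],[0,0,0],0.5],
    [[0,0,0.9],[0,0,0],1],
    [[0,0,0.9],[0,0,0],1],
    [[0,0,0.5],[0,0,0],1],
    [[0,0,0],[0,0,0],1],
  ],
)

```text
clock: 10.3
tcp_pos: [0.4393, -0.0027, 0.2594]
orientation: [0.002, 0.738, 0.675, 0.001]
wrist_force: [0.7, -0.5, -0.2]
finger_gap: 0.0856
```

```bash
python3 - <<'E'
from h import *
s=st(); w=shot("wrist"); cv2.imwrite("pics/w8.png",w["bgr"]);st()
t=shot("top");cv2.imwrite("pics/t8.png",t["bgr"])
t=shot("side");cv2.imwrite("pics/s8.png",t["bgr"])
E
```

```text
t 10.3 tcp [ 0.4393 -0.0027  0.2594] q [0.002 0.738 0.675 0.001] F [ 0.68 -0.49 -0.21] gap 0.0856 J [-0.19  0.04 -0.26  1.26  0.    1.47]
t 10.35 tcp [ 0.4385 -0.0026  0.2575] q [0.001 0.738 0.675 0.001] F [-0.31 -0.42  0.61] gap 0.0852 J [-0.19  0.05 -0.26  1.26  0.    1.47]
```

View pics/w8.png

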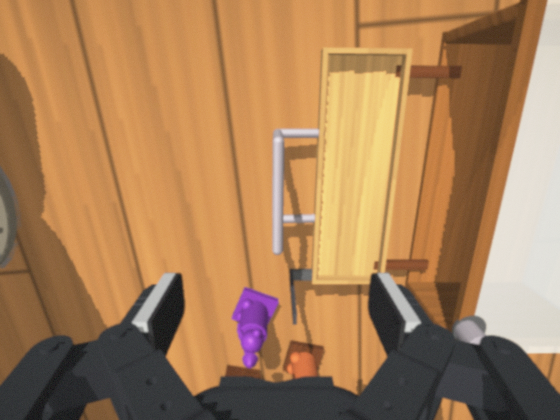

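View pics/t8.png

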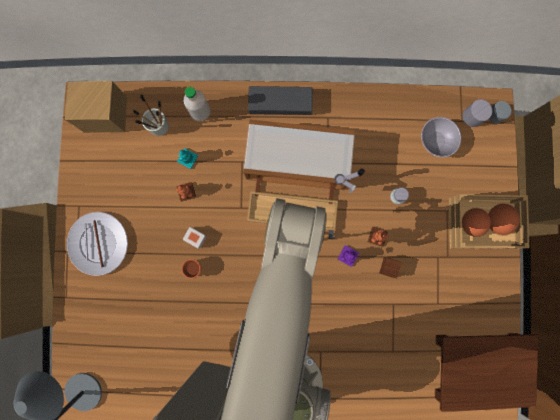

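View pics/s8.png

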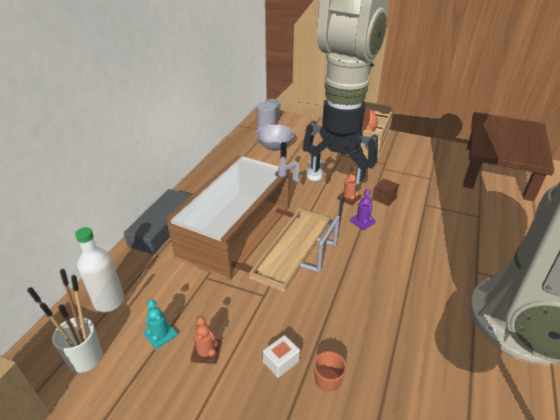

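```bash
python3 - <<'E'
from h import *
w=shot("wrist")
P=[onz(w,p,.026) for p in [(322,49),(411,49),(386,284),(313,283)]]
for p in P: print(p.round(4))
print("c",np.mean(P,0).round(4))
T=np.eye(4);T[:3,:3]=q2m(np.array([0,.823,.568,0]));T[:3,3]=[.4902,-.2430,.2987]
w["cw"]=np.linalg.inv(T@w["mount"])
C=[onz(w,(150+a/3,110+b/3),.010) for a,b in [(274,224),(384,220),(389,328)]]
for p in C: print(p.round(4))
print("fig c",(C[0]+C[2])/2, [np.linalg.norm(C[i]-C[i+1]) for i in (0,1)], [np.degrees(np.arctan2(*(C[i+1]-C[i])[[1,0]])) for i in (0,1)])
t=shot("top"); 
for p in [(347.5,256),(378,237),(185.5,191)]: print(onz(t,p,.03).round(3))
E
```

```text
[0.4933 0.1255 0.026 ]
[0.5813 0.1179 0.026 ]
[ 0.561 -0.147  0.026]
[ 0.4702 -0.1373  0.026 ]
c [ 0.5264 -0.0102  0.026 ]
[ 0.4398 -0.2456  0.01  ]
[ 0.4853 -0.261   0.01  ]
[ 0.4697 -0.3086  0.01  ]
fig c [ 0.45472941 -0.27710513  0.01      ] [np.float64(0.04805189012632301), np.float64(0.05016091057422362)] [np.float64(-18.71952071011902), np.float64(-108.14530528811163)]
[ 0.393 -0.181  0.03 ]
[ 0.452 -0.274  0.03 ]
[0.586 0.32  0.03 ]
```

Emit:
move_arm(
  commands=[
    [[0.05,-0.5,0],[0,0,-0.3],1],
    [[0.05,-0.9,0],[0,0,-0.3],0.6],
    [[0.05,-0.9,0],[0,0,-0.3],0.4],
    [[0.05,-0.9,0],[0,0,-0.3],0.4],
    [[0.05,-0.9,0],[0,0,-0.3],0.4],
  ],
)

```text
clock: 11.05
tcp_pos: [0.4474, -0.1676, 0.2554]
orientation: [-0.001, 0.805, 0.594, -0.0]
wrist_force: [0.5, 0.7, -0.1]
finger_gap: 0.0598
```

Emit:
move_arm(
  commands=[
    [[0.05,-0.9,0],[0,0,-0.2],0.4],
    [[0.05,-0.5,0],[0,0,0],0.4],
    [[0,0,0],[0,0,0],0.4],
    [[0,0,0],[0,0,0],0.4],
  ],
)

```text
clock: 11.45
tcp_pos: [0.4514, -0.2222, 0.2554]
orientation: [-0.001, 0.813, 0.582, -0.0]
wrist_force: [0.3, 0.5, 0.4]
finger_gap: 0.0601
```

```bash
python3 - <<'E'
from h import *
s=st(); w=shot("wrist"); cv2.imwrite("pics/w9.png",w["bgr"]);st()
E
```

```text
t 11.45 tcp [ 0.4514 -0.2222  0.2554] q [-0.001  0.813  0.582 -0.   ] F [0.3  0.54 0.42] gap 0.0601 J [-0.62  0.17 -0.12  1.28  0.    1.28]
t 11.5 tcp [ 0.4515 -0.2217  0.2557] q [-0.001  0.813  0.583 -0.   ] F [-1.42  0.03  0.32] gap 0.0597 J [-0.62  0.17 -0.12  1.28  0.    1.28]
```

View pics/w9.png

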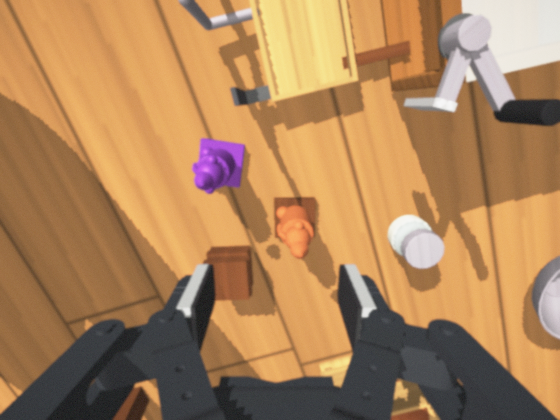

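```bash
python3 - <<'E'
from h import *
s=st(); w=shot("wrist"); crop(w,180,120,380,300,4,"w9c.png")
E
```

```text
t 11.5 tcp [ 0.4515 -0.2217  0.2557] q [-0.001  0.813  0.583 -0.   ] F [-1.42  0.03  0.32] gap 0.0597 J [-0.62  0.17 -0.12  1.28  0.    1.28]
```

View pics/w9c.png

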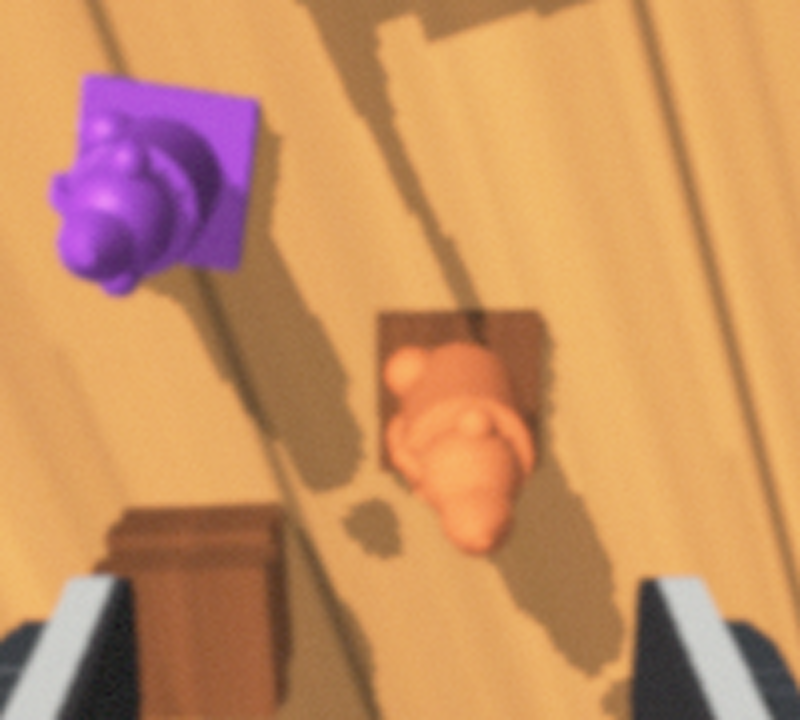

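```bash
python3 - <<'E'
from h import *
w=shot("wrist"); s=st()
C=[onz(w,(180+a/4,120+b/4),.010) for a,b in [(378,312),(546,311),(380,468)]]
for p in C: print(p.round(4))
c=(C[1]+C[2])/2;print("fig c",c, [np.linalg.norm(C[0]-C[i]) for i in (1,2)], [np.degrees(np.arctan2(*(C[i]-C[0])[[1,0]])) for i in (1,2)])
h=onz(w,(180+478/4,120+540/4),.086);print(h)
print((c[:2]-s["tcp_pos"][:2])/.04)
E
```

```text
t 11.6 tcp [ 0.4518 -0.2214  0.2563] q [-0.001  0.812  0.583 -0.   ] F [-0.44  0.06 -0.51] gap 0.0596 J [-0.62  0.17 -0.12  1.28  0.    1.28]
[ 0.4405 -0.2452  0.01  ]
[ 0.4879 -0.2609  0.01  ]
[ 0.4249 -0.293   0.01  ]
fig c [ 0.45637533 -0.27693618  0.01      ] [np.float64(0.04996066724518028), np.float64(0.05030148864998105)] [np.float64(-18.33662870419711), np.float64(-108.09477929061521)]
[ 0.45259197 -0.28873829  0.086     ]
[ 0.11460513 -1.38846197]
```

Emit:
move_arm(
  commands=[
    [[0.05,-0.7,0],[0,0,0],0.4],
    [[0.05,-0.69,-0.2],[0,0,0],0.4],
    [[0,0,-0.8],[0,0,0],0.4],
    [[0,0,-0.8],[0,0,0],0.4],
    [[0,0,-0.6],[0,0,0],0.4],
  ],
)

```text
clock: 12.1
tcp_pos: [0.4557, -0.2768, 0.159]
orientation: [-0.001, 0.812, 0.583, -0.0]
wrist_force: [0.3, 0.7, 0.2]
finger_gap: 0.0595
```

Emit:
move_arm(
  commands=[
    [[0,0,-0.2],[0,0,0],0.4],
    [[0,0,0],[0,0,0],0.4],
  ],
)

```text
clock: 12.3
tcp_pos: [0.4556, -0.2768, 0.1519]
orientation: [-0.001, 0.812, 0.583, -0.0]
wrist_force: [-0.3, 0.5, 0.4]
finger_gap: 0.0598
```

```bash
python3 - <<'E'
from h import *
s=st(); w=shot("wrist"); cv2.imwrite("pics/w10.png",w["bgr"]);st()
E
```

```text
t 12.3 tcp [ 0.4556 -0.2768  0.1519] q [-0.001  0.812  0.583 -0.   ] F [-0.29  0.51  0.43] gap 0.0598 J [-0.7   0.29 -0.24  1.05  0.    1.2 ]
t 12.35 tcp [ 0.4563 -0.2776  0.1532] q [0.    0.812 0.583 0.   ] F [-0.07 -0.26  0.57] gap 0.0598 J [-0.7   0.28 -0.24  1.05  0.    1.2 ]
```

View pics/w10.png

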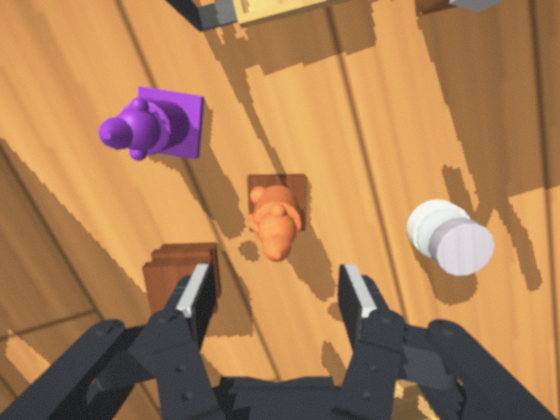

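Emit:
move_arm(
  commands=[
    [[0,0,-0.7],[0,0,0],0.4],
    [[0,0,-0.7],[0,0,0],0.4],
    [[0,0,-0.7],[0,0,0],0.4],
    [[0,0,-0.5],[0,0,0],0.4],
    [[0,0,-0.15],[0,0,0],0.4],
  ],
)

```text
clock: 12.85
tcp_pos: [0.4561, -0.2778, 0.0424]
orientation: [-0.0, 0.812, 0.583, -0.0]
wrist_force: [0.2, -0.0, 0.4]
finger_gap: 0.0596
```

Emit:
move_arm(
  commands=[
    [[0,0,0],[0,0,0],0.2],
    [[0,0,0],[0,0,0],0.05],
    [[0,0,0],[0,0,0],0],
  ],
)

```text
clock: 13.15
tcp_pos: [0.4572, -0.279, 0.0444]
orientation: [0.002, 0.813, 0.583, 0.0]
wrist_force: [0.7, -0.4, 0.3]
finger_gap: 0.0428
```

```bash
python3 - <<'E'
from h import *
s=st(); w=shot("wrist"); cv2.imwrite("pics/w11.png",w["bgr"]);st()
E
```

```text
t 13.15 tcp [ 0.4572 -0.279   0.0444] q [0.002 0.813 0.583 0.   ] F [ 0.75 -0.44  0.26] gap 0.0428 J [-0.7   0.39 -0.39  0.79  0.    1.2 ]
t 13.2 tcp [ 0.4571 -0.279   0.0442] q [0.001 0.813 0.583 0.   ] F [ 0.02 -0.13 -0.22] gap 0.0423 J [-0.7   0.39 -0.39  0.79 -0.    1.2 ]
```

View pics/w11.png

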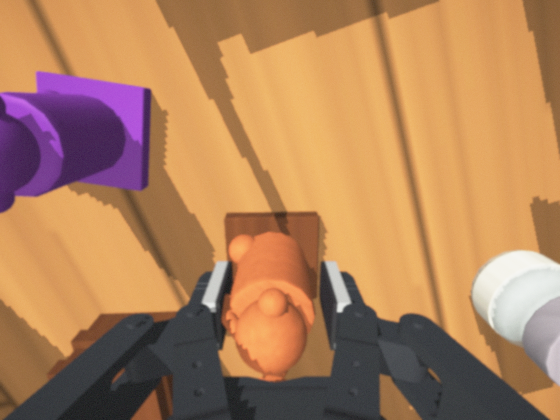

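Emit:
move_arm(
  commands=[
    [[-0.04,0.02,0],[0,0,0],0],
    [[0,0,0],[0,0,0],-0.06],
    [[0,0,0],[0,0,0],-0.12],
    [[0,0,0],[0,0,0],-0.2],
    [[0,0,0],[0,0,0],-0.3],
  ],
  newtons=20,
)

```text
clock: 13.7
tcp_pos: [0.4547, -0.2775, 0.0431]
orientation: [0.0, 0.813, 0.583, 0.0]
wrist_force: [0.1, 0.9, 3.8]
finger_gap: 0.0358
```

Emit:
move_arm(
  commands=[
    [[0,0,0],[0,0,0],-0.5],
    [[0,0,0],[0,0,0],-0.5],
    [[0,0,0],[0,0,0],-0.5],
  ],
)

```text
clock: 14.0
tcp_pos: [0.4547, -0.2776, 0.0431]
orientation: [0.0, 0.813, 0.583, 0.0]
wrist_force: [-0.9, 0.7, 5.2]
finger_gap: 0.0357
```

```bash
python3 - <<'E'
from h import *
s=st(); w=shot("wrist"); cv2.imwrite("pics/w12.png",w["bgr"]);st()
E
```

```text
t 14.0 tcp [ 0.4547 -0.2776  0.0431] q [0.    0.813 0.583 0.   ] F [-0.9   0.7   5.18] gap 0.0357 J [-0.7   0.39 -0.39  0.79  0.    1.2 ]
t 14.05 tcp [ 0.4547 -0.2775  0.0431] q [0.    0.813 0.583 0.   ] F [-0.31  1.03  5.82] gap 0.0356 J [-0.7   0.39 -0.39  0.79  0.    1.2 ]
```

View pics/w12.png

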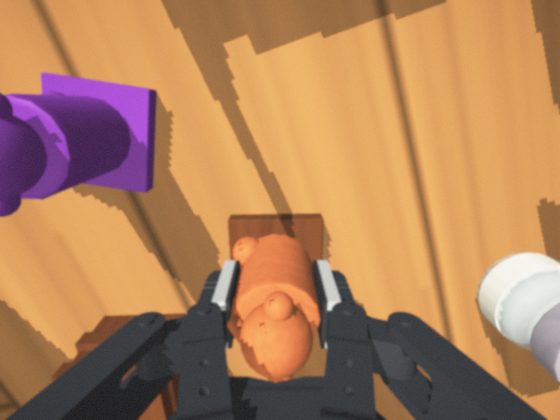

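Emit:
move_arm(
  commands=[
    [[0,0,0.1],[0,0,0],-0.5],
    [[0,0,0.25],[0,0,0],-0.5],
    [[0,0,0.4],[0,0,0],-0.5],
    [[0,0,0.5],[0,0,0],-0.5],
    [[0,0,0.5],[0,0,0],-0.5],
  ],
)

```text
clock: 14.55
tcp_pos: [0.4541, -0.2771, 0.1134]
orientation: [-0.001, 0.813, 0.583, -0.0]
wrist_force: [-1.1, 0.6, -1.5]
finger_gap: 0.0356
```

Emit:
move_arm(
  commands=[
    [[0,0,0.5],[0,0,0],-0.5],
    [[0,0,0.5],[0,0,0],-0.5],
    [[0,0.1,0.4],[0,0,0],-0.5],
    [[0.1,0.25,0.2],[0,0,0],-0.5],
    [[0.15,0.4,0],[0,0,0.1],-0.5],
  ],
)

```text
clock: 15.05
tcp_pos: [0.4651, -0.2477, 0.1782]
orientation: [0.001, 0.809, 0.588, 0.0]
wrist_force: [0.8, 0.5, -2.6]
finger_gap: 0.0357
```

```bash
python3 - <<'E'
from h import *
s=st(); w=shot("wrist"); cv2.imwrite("pics/w13.png",w["bgr"]);st()
E
```

```text
t 15.05 tcp [ 0.4651 -0.2477  0.1782] q [0.001 0.809 0.588 0.   ] F [ 0.75  0.55 -2.64] gap 0.0357 J [-0.64  0.25 -0.22  1.1  -0.    1.24]
t 15.1 tcp [ 0.4653 -0.2446  0.1773] q [-0.     0.808  0.589  0.001] F [-0.56  2.92 -2.31] gap 0.0356 J [-0.64  0.25 -0.22  1.1   0.    1.24]
```

View pics/w13.png

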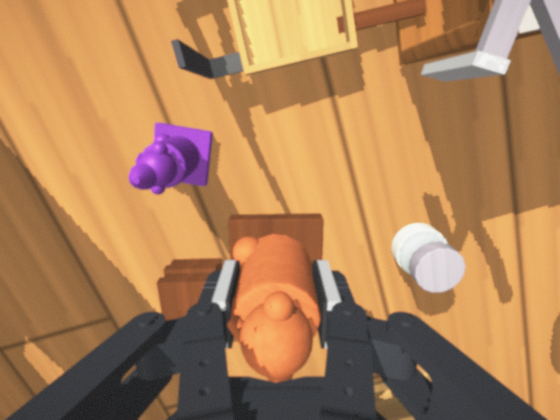

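Emit:
move_arm(
  commands=[
    [[0.16,0.5,0],[0,0,0.17],-0.5],
    [[0.16,0.5,0],[0,0,0.17],-0.5],
    [[0.16,0.5,0],[0,0,0.17],-0.5],
    [[0.16,0.5,0],[0,0,0.17],-0.5],
    [[0.16,0.5,0],[0,0,0.17],-0.5],
  ],
)

```text
clock: 15.6
tcp_pos: [0.4962, -0.1459, 0.1762]
orientation: [-0.001, 0.772, 0.636, -0.0]
wrist_force: [-0.7, -0.2, -1.3]
finger_gap: 0.0357
```

Emit:
move_arm(
  commands=[
    [[0.16,0.5,0],[0,0,0.17],-0.5],
    [[0.16,0.5,0],[0,0,0.17],-0.5],
    [[0.16,0.5,0],[0,0,0.17],-0.5],
    [[0.16,0.3,0],[0,0,0.17],-0.5],
    [[0,0.17,0],[0,0,0],-0.5],
  ],
)

```text
clock: 16.1
tcp_pos: [0.5225, -0.0674, 0.1764]
orientation: [-0.0, 0.74, 0.672, -0.0]
wrist_force: [-0.4, 0.7, -0.6]
finger_gap: 0.0357
```

Emit:
move_arm(
  commands=[
    [[0,0,0],[0,0,0],-0.5],
    [[0,0,0],[0,0,0],-0.5],
  ],
)

```text
clock: 16.3
tcp_pos: [0.5218, -0.0689, 0.1766]
orientation: [-0.0, 0.741, 0.671, -0.0]
wrist_force: [-0.4, -0.1, -0.6]
finger_gap: 0.0353
```

```bash
python3 - <<'E'
from h import *
s=st(); w=shot("wrist"); cv2.imwrite("pics/w14.png",w["bgr"]);st()
r=shot("side"); cv2.imwrite("pics/s14.png",r["bgr"])
E
```

```text
t 16.3 tcp [ 0.5218 -0.0689  0.1766] q [-0.     0.741  0.671 -0.   ] F [-0.44 -0.12 -0.6 ] gap 0.0353 J [-0.28  0.25 -0.22  1.1  -0.    1.39]
t 16.35 tcp [ 0.5219 -0.0691  0.1766] q [ 0.     0.741  0.671 -0.   ] F [ 0.02 -0.62 -1.31] gap 0.0356 J [-0.28  0.25 -0.22  1.1  -0.    1.39]
```

View pics/w14.png

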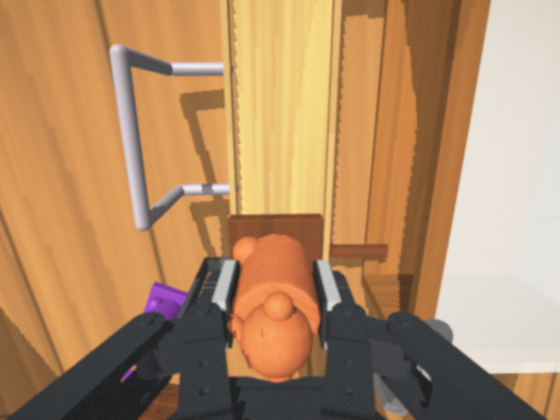

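View pics/s14.png

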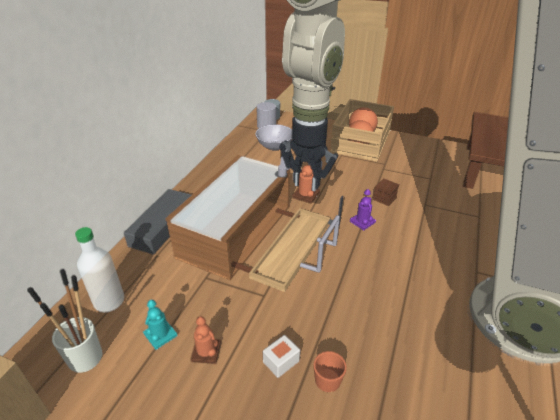

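```bash
python3 - <<'E'
from h import *
w=shot("wrist"); crop(w,200,0,380,230,3.4,"w14c.png")
E
```

```text
(no output)
```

View pics/w14c.png

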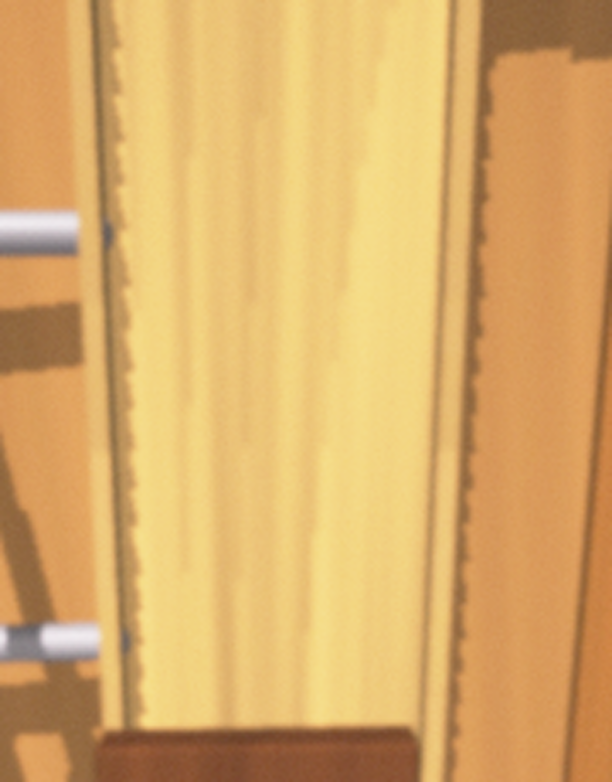

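```bash
python3 - <<'E'
from h import *
w=shot("wrist"); st()
for y,l,r in [(100,72,480),(400,90,462),(600,100,449)]:
    L=onz(w,(200+l/3.4,y/3.4),.026);Rr=onz(w,(200+r/3.4,y/3.4),.026);m=(L+Rr)/2
    t=m[:2]; ey=np.array([.0941,.9956]); k=(-.0666-t[1])/ey[1]
    print(L.round(4),Rr.round(4),m.round(4),np.linalg.norm(L-Rr), "x at y=-.069:",(t+k*ey).round(4))
E
```

```text
t 16.5 tcp [ 0.522  -0.0693  0.1767] q [ 0.     0.742  0.671 -0.   ] F [-0.4  -0.52 -1.67] gap 0.0357 J [-0.28  0.25 -0.22  1.1  -0.    1.39]
[0.4934 0.0688 0.026 ] [0.5837 0.0597 0.026 ] [0.5386 0.0642 0.026 ] 0.09072680291152638 x at y=-.069: [ 0.5262 -0.0666]
[0.4879 0.0046 0.026 ] [ 0.5768 -0.0044  0.026 ] [5.324e-01 1.000e-04 2.600e-02] 0.08934067954050501 x at y=-.069: [ 0.5261 -0.0666]
[ 0.4832 -0.0441  0.026 ] [ 0.5714 -0.0531  0.026 ] [ 0.5273 -0.0486  0.026 ] 0.08866506401333323 x at y=-.069: [ 0.5256 -0.0666]
```

Emit:
move_arm(
  commands=[
    [[0.08,0.05,-0.3],[0,0,0],-0.5],
    [[0,0,-0.5],[0,0,0],-0.5],
    [[0,0,-0.6],[0,0,0],-0.5],
    [[0,0,-0.6],[0,0,0],-0.5],
    [[0,0,-0.4],[0,0,0],-0.5],
  ],
)

```text
clock: 17.0
tcp_pos: [0.5242, -0.0664, 0.0782]
orientation: [-0.001, 0.741, 0.671, -0.001]
wrist_force: [-0.3, 0.5, -1.6]
finger_gap: 0.0356
```

Emit:
move_arm(
  commands=[
    [[0,0,-0.2],[0,0,0],-0.5],
    [[0,0,-0.1],[0,0,0],-0.5],
    [[0,0,-0.1],[0,0,0],-0.5],
    [[0,0,-0.04],[0,0,0],-0.5],
    [[0,0,0],[0,0,0],-0.5],
  ],
)

```text
clock: 17.5
tcp_pos: [0.5257, -0.0667, 0.0635]
orientation: [0.0, 0.741, 0.671, 0.0]
wrist_force: [-0.7, -0.1, -0.9]
finger_gap: 0.0354
```

```bash
python3 - <<'E'
from h import *
s=st(); w=shot("wrist"); cv2.imwrite("pics/w15.png",w["bgr"]);st()
r=shot("side"); crop(r,230,150,370,300,4,"s15.png")
E
```

```text
t 17.5 tcp [ 0.5257 -0.0667  0.0635] q [0.    0.741 0.671 0.   ] F [-0.67 -0.11 -0.91] gap 0.0354 J [-0.28  0.36 -0.38  0.83  0.    1.39]
t 17.55 tcp [ 0.5257 -0.0667  0.0637] q [0.    0.741 0.671 0.   ] F [ 0.14 -0.22 -1.86] gap 0.0355 J [-0.28  0.36 -0.38  0.83 -0.    1.39]
```

View pics/w15.png

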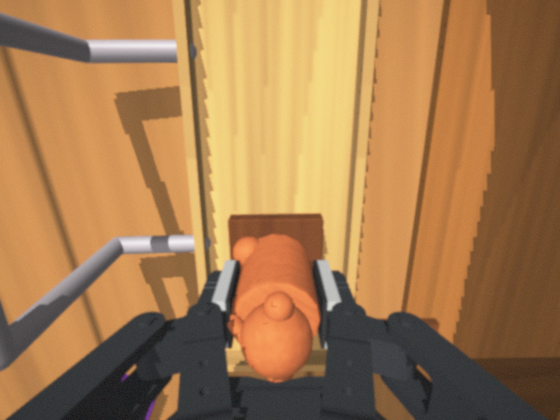

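View pics/s15.png

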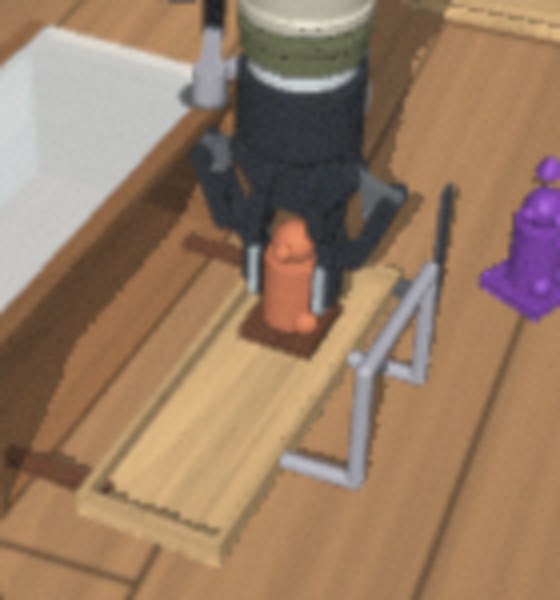

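Emit:
move_arm(
  commands=[
    [[0,0,-0.06],[0,0,0],-0.5],
    [[0,0,-0.05],[0,0,0],-0.5],
    [[0,0,-0.02],[0,0,0],-0.5],
    [[0,0,-0.02],[0,0,0],-0.5],
    [[0,0,0],[0,0,0],-0.5],
  ],
)

```text
clock: 18.1
tcp_pos: [0.5252, -0.0665, 0.057]
orientation: [-0.0, 0.741, 0.671, -0.0]
wrist_force: [0.2, -0.3, -1.7]
finger_gap: 0.0355
```

Emit:
move_arm(
  commands=[
    [[0,0,-0.02],[0,0,0],-0.5],
    [[0,0,0],[0,0,0],-0.5],
  ],
)

```text
clock: 18.3
tcp_pos: [0.5252, -0.0666, 0.0562]
orientation: [-0.0, 0.741, 0.671, -0.0]
wrist_force: [0.1, -0.1, -2.2]
finger_gap: 0.0353
```

Emit:
move_arm(
  commands=[
    [[0,0,-0.02],[0,0,0],-0.5],
    [[0,0,0],[0,0,0],-0.5],
  ],
)

```text
clock: 18.5
tcp_pos: [0.5257, -0.0666, 0.0561]
orientation: [0.0, 0.741, 0.671, 0.0]
wrist_force: [-0.6, -0.0, 3.1]
finger_gap: 0.0354
```

Emit:
move_arm(
  commands=[
    [[0,0,-0.02],[0,0,0],-0.5],
    [[0,0,0],[0,0,0],-0.5],
  ],
)

```text
clock: 18.7
tcp_pos: [0.5264, -0.0667, 0.0561]
orientation: [0.001, 0.741, 0.671, 0.001]
wrist_force: [-1.2, 0.9, 7.7]
finger_gap: 0.0356
```

Emit:
move_arm(
  commands=[
    [[0,0,0.02],[0,0,0],-0.5],
    [[0,0,0],[0,0,0],-0.15],
    [[0,0,0],[0,0,0],-0.05],
    [[0,0,0],[0,0,0],0.1],
    [[0,0,0],[0,0,0],0.25],
  ],
)

```text
clock: 19.2
tcp_pos: [0.525, -0.0665, 0.0553]
orientation: [-0.0, 0.741, 0.671, -0.0]
wrist_force: [1.0, 0.2, 0.4]
finger_gap: 0.0532
```

Emit:
move_arm(
  commands=[
    [[0,0,0],[0,0,0],0.25],
    [[0,0,0],[0,0,0],0.25],
  ],
)

```text
clock: 19.4
tcp_pos: [0.5252, -0.0666, 0.0554]
orientation: [-0.0, 0.741, 0.671, -0.0]
wrist_force: [-0.1, 0.6, 0.9]
finger_gap: 0.0532
```

```bash
python3 - <<'E'
from h import *
s=st(); w=shot("wrist"); cv2.imwrite("pics/w16.png",w["bgr"]);st()
E
```

```text
t 19.4 tcp [ 0.5252 -0.0666  0.0554] q [-0.     0.741  0.671 -0.   ] F [-0.08  0.57  0.91] gap 0.0532 J [-0.28  0.37 -0.39  0.82 -0.    1.39]
t 19.45 tcp [ 0.5252 -0.0666  0.0555] q [-0.     0.741  0.671 -0.   ] F [ 0.58 -0.1   1.21] gap 0.0534 J [-0.28  0.37 -0.39  0.82  0.    1.39]
```

View pics/w16.png

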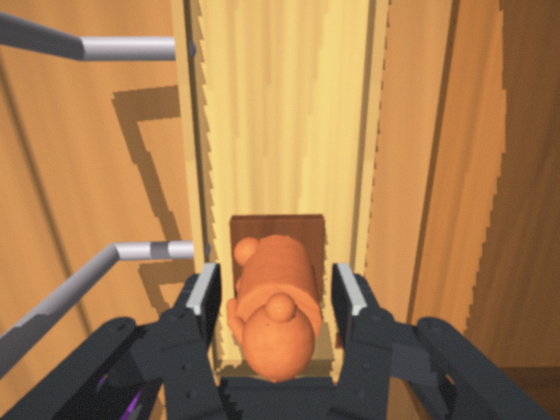

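Emit:
move_arm(
  commands=[
    [[0,0,0.3],[0,0,0],0.25],
    [[0,0,0.8],[0,0,0],0.25],
    [[0,0,1],[0,0,0],0.25],
    [[0,0,1],[0,0,0],0.4],
    [[0,0,1],[0,0,0],0.4],
  ],
)

```text
clock: 19.95
tcp_pos: [0.5251, -0.0665, 0.2221]
orientation: [0.0, 0.741, 0.671, 0.0]
wrist_force: [1.3, -1.0, -0.4]
finger_gap: 0.0597
```

Emit:
move_arm(
  commands=[
    [[0,0.5,0.5],[0,0,0],0.4],
    [[0.1,0.9,0.2],[0,0,0],0.4],
    [[0.1,0.9,0],[0,0,0],0.4],
    [[0.1,0.9,0],[0,0,0],0.4],
    [[0.1,0.9,0],[0,0,0],0.4],
  ],
)

```text
clock: 20.45
tcp_pos: [0.5413, 0.0987, 0.2489]
orientation: [0.001, 0.741, 0.671, 0.001]
wrist_force: [0.4, 0.2, 0.5]
finger_gap: 0.0598
```

Emit:
move_arm(
  commands=[
    [[0.1,0.9,0],[0,0,0],0.4],
    [[0.1,0.9,0],[0,0,0],0.4],
    [[0.1,0.6,0],[0,0,0],0.4],
    [[0,0,0],[0,0,0],0.4],
    [[0,0,0],[0,0,0],0.4],
  ],
)

```text
clock: 20.95
tcp_pos: [0.5531, 0.1937, 0.248]
orientation: [0.0, 0.741, 0.672, -0.0]
wrist_force: [0.1, 0.1, -0.8]
finger_gap: 0.0599
```

```bash
python3 - <<'E'
from h import *
s=st(); w=shot("wrist"); cv2.imwrite("pics/w17.png",w["bgr"]);st()
t=shot("top"); cv2.imwrite("pics/t17.png",t["bgr"])
t=shot("side"); cv2.imwrite("pics/s17.png",t["bgr"])
E
```

```text
t 20.95 tcp [0.5531 0.1937 0.248 ] q [ 0.     0.741  0.672 -0.   ] F [ 0.07  0.08 -0.8 ] gap 0.0599 J [ 0.2   0.34  0.07  1.31 -0.    1.87]
t 21.0 tcp [0.5531 0.1931 0.248 ] q [ 0.     0.741  0.671 -0.   ] F [ 0.59 -1.17 -0.26] gap 0.0599 J [ 0.2   0.33  0.07  1.31 -0.    1.87]
```

View pics/w17.png

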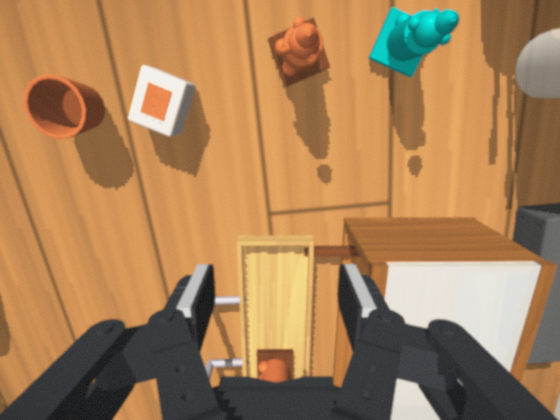

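View pics/t17.png

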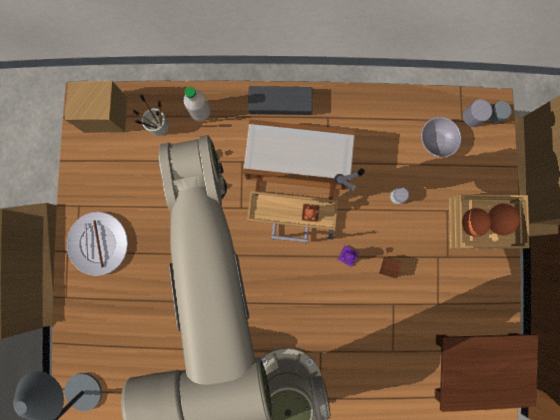

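View pics/s17.png

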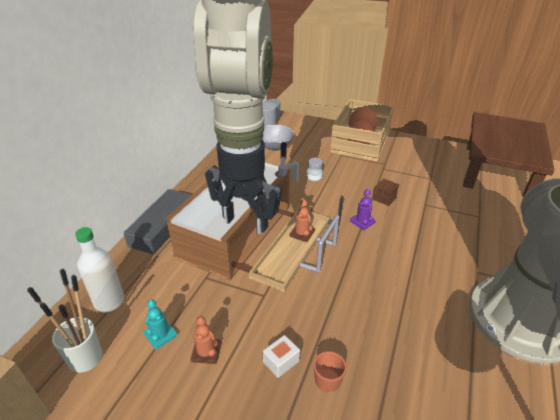

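```bash
python3 - <<'E'
from h import *
s=st(); w=shot("wrist"); crop(w,240,0,480,110,3.3,"w17c.png")
E
```

```text
t 21.1 tcp [0.5532 0.1924 0.2479] q [ 0.     0.742  0.671 -0.   ] F [ 0.32 -0.17  0.22] gap 0.0598 J [ 0.2   0.33  0.07  1.31 -0.    1.87]
```

View pics/w17c.png

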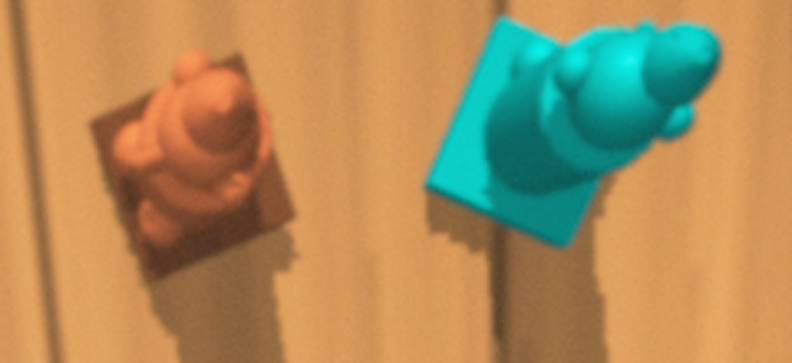

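```bash
python3 - <<'E'
from h import *
w=shot("wrist"); s=st()
C=[onz(w,(240+a/3.3,b/3.3),.010) for a,b in [(90,122),(240,55),(296,212),(151,272)]]
for p in C: print(p.round(4))
print((C[0]+C[2])/2,(C[1]+C[3])/2)
for i in range(4):
    d=C[(i+1)%4]-C[i]; print(np.linalg.norm(d).round(4),np.degrees(np.arctan2(d[1],d[0])))
tq=[onz(w,(240+a/3.3,b/3.3),.010) for a,b in [(500,18),(426,187),(565,247)]]; print("turq",(tq[0]+tq[2])/2)
E
```

```text
t 21.2 tcp [0.5533 0.1923 0.2478] q [0.    0.742 0.671 0.   ] F [-0.1   0.32  0.21] gap 0.06 J [ 0.2   0.33  0.07  1.31 -0.    1.87]
[0.5584 0.337  0.01  ]
[0.605  0.3504 0.01  ]
[0.6194 0.3055 0.01  ]
[0.5729 0.2926 0.01  ]
[0.58888702 0.3212342  0.01      ] [0.58892512 0.32152089 0.01      ]
0.0485 16.120368508197604
0.0472 -72.19821318219171
0.0482 -164.50866225535242
0.0467 108.10599880006166
turq [0.69285513 0.31991483 0.01      ]
```

Emit:
move_arm(
  commands=[
    [[0.064,0.23,0],[0,0,1],0.4],
    [[0.064,0.23,0],[0,0,1],0.4],
    [[0.064,0.23,0],[0,0,1],0.4],
    [[0.064,0.23,0],[0,0,1],0.4],
    [[0.064,0.23,0],[0,0,1],0.4],
  ],
)

```text
clock: 21.7
tcp_pos: [0.5663, 0.2388, 0.2477]
orientation: [0.0, 0.465, 0.885, 0.0]
wrist_force: [0.2, 0.2, 0.3]
finger_gap: 0.0598
```

Emit:
move_arm(
  commands=[
    [[0.064,0.23,0],[0,0,1],0.4],
    [[0.064,0.23,0],[0,0,1],0.4],
    [[0.064,0.23,0],[0,0,1],0.4],
    [[0.064,0.23,0],[0,0,1],0.4],
    [[0.064,0.23,0],[0,0,1],0.4],
  ],
)

```text
clock: 22.2
tcp_pos: [0.5792, 0.2848, 0.2476]
orientation: [-0.0, 0.134, 0.991, -0.0]
wrist_force: [0.3, -0.8, 0.7]
finger_gap: 0.0597
```

Emit:
move_arm(
  commands=[
    [[0.064,0.23,0],[0,0,1],0.4],
    [[0.064,0.23,0],[0,0,1],0.4],
    [[0.064,0.23,0],[0,0,1],0.4],
    [[0.064,0.23,0],[0,0,1],0.4],
    [[0,0,0],[0,0,0],0.4],
  ],
)

```text
clock: 22.7
tcp_pos: [0.5895, 0.3222, 0.2473]
orientation: [-0.0, -0.142, 0.99, 0.0]
wrist_force: [0.7, -0.9, -0.1]
finger_gap: 0.0602
```

```bash
python3 - <<'E'
from h import *
s=st(); w=shot("wrist"); cv2.imwrite("pics/w18.png",w["bgr"]);st()
E
```

```text
t 22.7 tcp [0.5895 0.3222 0.2473] q [-0.    -0.142  0.99   0.   ] F [ 0.71 -0.87 -0.15] gap 0.0602 J [0.38 0.51 0.34 1.4  0.   0.1 ]
t 22.75 tcp [0.5893 0.3217 0.2473] q [-0.    -0.141  0.99  -0.   ] F [-0.25 -0.6  -1.31] gap 0.0598 J [ 0.38  0.51  0.34  1.4  -0.    0.1 ]
```

View pics/w18.png

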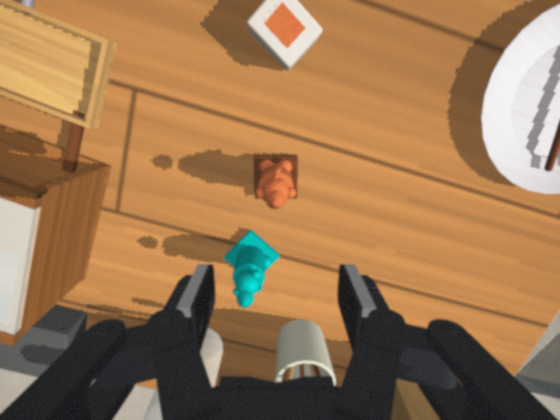

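```bash
python3 - <<'E'
from h import *
s=st(); w=shot("wrist"); crop(w,220,120,340,230,6,"w18c.png")
E
```

```text
t 22.75 tcp [0.5893 0.3217 0.2473] q [-0.    -0.141  0.99  -0.   ] F [-0.25 -0.6  -1.31] gap 0.0598 J [ 0.38  0.51  0.34  1.4  -0.    0.1 ]
```

View pics/w18c.png

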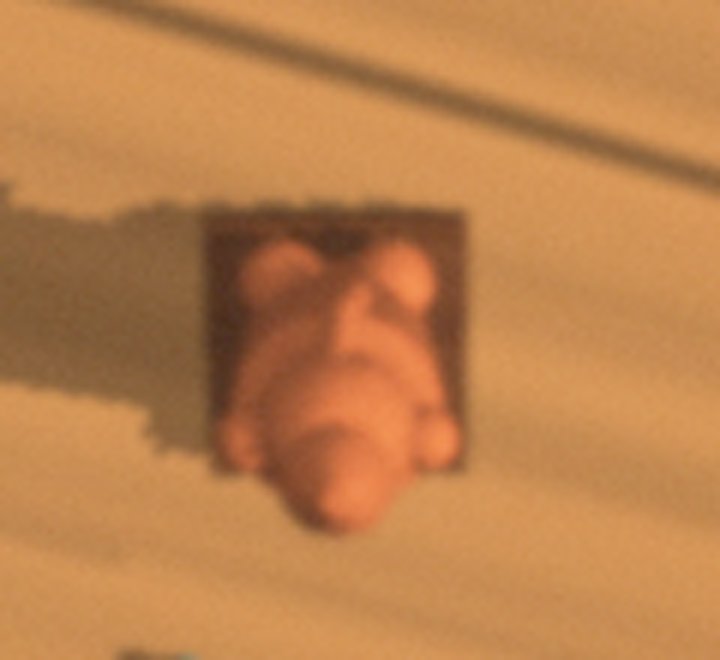

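```bash
python3 - <<'E'
from h import *
w=shot("wrist"); 
def mk(p,q):
    T=np.eye(4);T[:3,:3]=q2m(np.array(q));T[:3,3]=p
    r=dict(w); r["cw"]=np.linalg.inv(T@w["mount"]); return r
a=mk([.5533,.1923,.2478],[0,.7415,.671,0]); b=w
print(tri(a,(297.6,20.6),b,(293.3,193.3)), tri(a,(311.5,56),b,(260,193.3)))
C=[onz(w,(220+x/6,120+y/6),.010) for x,y in [(208,212),(466,212),(466,470),(215,470)]]
print(np.mean(C,0),np.linalg.norm(C[0]-C[1]))
E
```

```text
(array([0.58666183, 0.33851124, 0.06262348]), np.float64(0.00038974592277158315)) (array([0.59527695, 0.30812743, 0.06704748]), np.float64(0.0026238452451081418))
[0.58714754 0.32155037 0.01      ] 0.04788908675371058
```

Emit:
move_arm(
  commands=[
    [[-0.03,0,0],[0,0,-1],0.4],
    [[0,0,0],[0,0,-1],0.4],
    [[0,0,0],[0,0,-1],0.4],
    [[0,0,0],[0,0,-1],0.4],
    [[0,0,0],[0,0,-1],0.4],
  ],
)

```text
clock: 23.35
tcp_pos: [0.5879, 0.3214, 0.2477]
orientation: [0.0, 0.209, 0.978, -0.0]
wrist_force: [0.6, 0.0, 0.8]
finger_gap: 0.0598
```

Emit:
move_arm(
  commands=[
    [[0,0,0],[0,0,-1],0.4],
    [[0,0,0],[0,0,-1],0.4],
    [[0,0,0],[0,0,-1],0.4],
    [[0,0,0],[0,0,-1],0.4],
    [[0,0,0],[0,0,-1],0.4],
  ],
)

```text
clock: 23.85
tcp_pos: [0.5879, 0.3214, 0.2477]
orientation: [0.0, 0.531, 0.847, -0.0]
wrist_force: [-0.3, 0.6, -0.3]
finger_gap: 0.0596
```

Emit:
move_arm(
  commands=[
    [[0,0,-0.3],[0,0,-1],0.4],
    [[0,0,-0.7],[0,0,-0.25],0.4],
    [[0,0,-0.8],[0,0,0],0.4],
    [[0,0,-0.4],[0,0,0],0.4],
    [[0,0,0],[0,0,0],0.4],
  ],
)

```text
clock: 24.35
tcp_pos: [0.5861, 0.3207, 0.1565]
orientation: [-0.001, 0.6, 0.8, -0.003]
wrist_force: [0.2, 0.1, -0.1]
finger_gap: 0.0598
```

```bash
python3 - <<'E'
from h import *
s=st(); w=shot("wrist"); cv2.imwrite("pics/w19.png",w["bgr"]);st()
E
```

```text
t 24.35 tcp [0.5861 0.3207 0.1565] q [-0.001  0.6    0.8   -0.003] F [ 0.21  0.06 -0.12] gap 0.0598 J [ 0.38  0.54  0.16  1.2  -0.    1.67]
t 24.4 tcp [0.5871 0.3213 0.1585] q [-0.001  0.6    0.8   -0.001] F [ 0.71  0.83 -0.09] gap 0.0596 J [ 0.38  0.54  0.16  1.2  -0.    1.67]
```

View pics/w19.png

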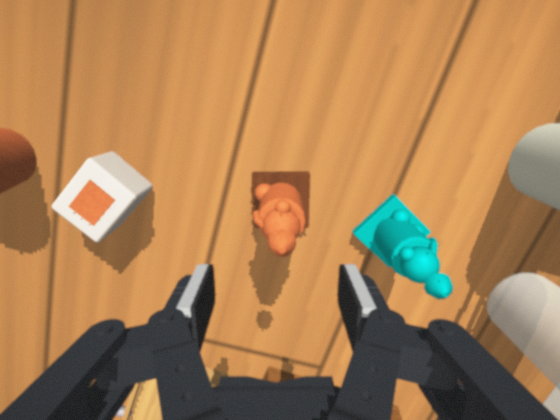

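Emit:
move_arm(
  commands=[
    [[0.05,0.02,-0.7],[0,0,0],0.4],
    [[0,0,-0.7],[0,0,0],0.4],
    [[0,0,-0.7],[0,0,0],0.4],
    [[0,0,-0.5],[0,0,0],0.4],
    [[0,0,-0.28],[0,0,0],0.4],
  ],
)

```text
clock: 24.9
tcp_pos: [0.5901, 0.3227, 0.0441]
orientation: [0.0, 0.6, 0.8, -0.0]
wrist_force: [0.2, 0.4, 0.2]
finger_gap: 0.0599
```

Emit:
move_arm(
  commands=[
    [[0,0,0],[0,0,0],0.2],
    [[0,0,0],[0,0,0],0.05],
    [[0,0,0],[0,0,0],0],
  ],
)

```text
clock: 25.2
tcp_pos: [0.5912, 0.3235, 0.0463]
orientation: [0.001, 0.599, 0.8, 0.001]
wrist_force: [0.2, 0.3, -0.5]
finger_gap: 0.0425
```

```bash
python3 - <<'E'
from h import *
s=st(); w=shot("wrist"); cv2.imwrite("pics/w20.png",w["bgr"]);st()
E
```

```text
t 25.2 tcp [0.5912 0.3235 0.0463] q [0.001 0.599 0.8   0.001] F [ 0.21  0.3  -0.55] gap 0.0425 J [ 0.38  0.62  0.01  0.96 -0.    1.67]
t 25.25 tcp [0.5911 0.3235 0.0462] q [0.001 0.599 0.8   0.001] F [ 0.3  -0.19 -0.33] gap 0.0427 J [ 0.38  0.62  0.01  0.96 -0.    1.67]
```

View pics/w20.png

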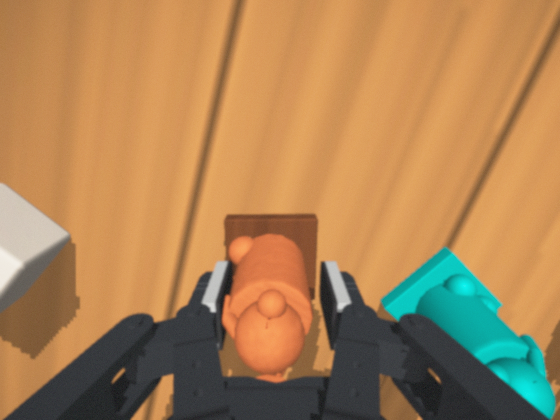

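Emit:
move_arm(
  commands=[
    [[-0.05,-0.015,-0.06],[0,0,0],0],
    [[0,0,0],[0,0,0],-0.06],
    [[0,0,0],[0,0,0],-0.12],
    [[0,0,0],[0,0,0],-0.2],
    [[0,0,0],[0,0,0],-0.3],
  ],
  newtons=20,
)

```text
clock: 25.75
tcp_pos: [0.5881, 0.3226, 0.0423]
orientation: [0.0, 0.599, 0.8, 0.0]
wrist_force: [0.1, 0.3, 1.1]
finger_gap: 0.0357
```

Emit:
move_arm(
  commands=[
    [[0,0,0],[0,0,0],-0.5],
    [[0,0,0],[0,0,0],-0.5],
    [[0,0,0],[0,0,0],-0.5],
  ],
)

```text
clock: 26.05
tcp_pos: [0.5881, 0.3225, 0.0423]
orientation: [0.0, 0.599, 0.8, 0.0]
wrist_force: [-0.1, -0.1, 3.4]
finger_gap: 0.0354
```

```bash
python3 - <<'E'
from h import *
s=st(); w=shot("wrist"); cv2.imwrite("pics/w21.png",w["bgr"]);st()
E
```

```text
t 26.05 tcp [0.5881 0.3225 0.0423] q [0.    0.599 0.8   0.   ] F [-0.09 -0.13  3.38] gap 0.0354 J [ 0.38  0.62 -0.    0.95  0.    1.67]
t 26.1 tcp [0.5882 0.3225 0.0423] q [0.    0.599 0.8   0.   ] F [0.   0.16 3.52] gap 0.0354 J [ 0.38  0.62 -0.    0.95  0.    1.67]
```

View pics/w21.png

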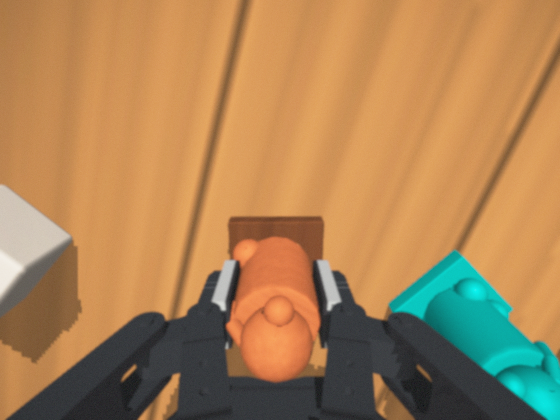

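Emit:
move_arm(
  commands=[
    [[0,0,0.1],[0,0,0],-0.5],
    [[0,0,0.25],[0,0,0],-0.5],
    [[0,0,0.4],[0,0,0],-0.5],
    [[0,0,0.5],[0,0,0],-0.5],
    [[0,0,0.5],[0,0,0],-0.5],
  ],
)

```text
clock: 26.6
tcp_pos: [0.5875, 0.3222, 0.1126]
orientation: [-0.0, 0.599, 0.8, -0.0]
wrist_force: [-0.3, -0.1, -0.9]
finger_gap: 0.0353
```

Emit:
move_arm(
  commands=[
    [[0,0,0.5],[0,0,0],-0.5],
    [[0,0,0.5],[0,0,0],-0.5],
    [[0,-0.1,0.4],[0,0,0],-0.5],
    [[-0.05,-0.25,0.2],[0,0,0],-0.5],
    [[-0.1,-0.4,0],[0,0,-0.2],-0.5],
  ],
)

```text
clock: 27.1
tcp_pos: [0.5825, 0.2926, 0.1775]
orientation: [0.001, 0.61, 0.792, 0.001]
wrist_force: [0.3, -0.3, -1.4]
finger_gap: 0.0354
```

Emit:
move_arm(
  commands=[
    [[-0.1,-0.5,0],[0,0,-0.2],-0.5],
    [[-0.1,-0.5,0],[0,0,-0.2],-0.5],
    [[-0.1,-0.5,0],[0,0,-0.2],-0.5],
    [[-0.1,-0.5,0],[0,0,-0.2],-0.5],
    [[-0.1,-0.5,0],[0,0,-0.2],-0.5],
  ],
)

```text
clock: 27.6
tcp_pos: [0.561, 0.191, 0.1755]
orientation: [-0.0, 0.665, 0.747, -0.001]
wrist_force: [1.1, -0.0, -1.1]
finger_gap: 0.0359
```

Emit:
move_arm(
  commands=[
    [[-0.1,-0.5,0],[0,0,-0.2],-0.5],
    [[-0.1,-0.5,0],[0,0,-0.2],-0.5],
    [[-0.1,-0.5,0],[0,0,-0.2],-0.5],
    [[-0.1,-0.5,0],[0,0,-0.2],-0.5],
    [[-0.1,-0.5,0],[0,0,-0.2],-0.5],
  ],
)

```text
clock: 28.1
tcp_pos: [0.5409, 0.0911, 0.1756]
orientation: [-0.0, 0.715, 0.699, -0.0]
wrist_force: [0.2, -0.0, -1.2]
finger_gap: 0.0356
```

Emit:
move_arm(
  commands=[
    [[-0.08,-0.5,0],[0,0,-0.2],-0.5],
    [[-0.05,-0.4,0],[0,0,-0.2],-0.5],
    [[0,-0.25,0],[0,0,-0.1],-0.5],
    [[0,0,0],[0,0,0],-0.5],
    [[0,0,0],[0,0,0],-0.5],
  ],
)

```text
clock: 28.6
tcp_pos: [0.5368, 0.0465, 0.1759]
orientation: [-0.0, 0.739, 0.674, 0.0]
wrist_force: [0.6, 0.6, -2.0]
finger_gap: 0.0355
```

```bash
python3 - <<'E'
from h import *
s=st(); w=shot("wrist"); cv2.imwrite("pics/w22.png",w["bgr"]);s=st()
t=np.array([.5358,.042]); print((t-s["tcp_pos"][:2])/.04, 84.6-np.degrees(2*np.arctan2(s["orientation"][2],s["orientation"][1])))
E
```

```text
t 28.6 tcp [0.5368 0.0465 0.1759] q [-0.     0.739  0.674  0.   ] F [ 0.55  0.55 -2.01] gap 0.0355 J [-0.06  0.28 -0.19  1.1   0.    1.6 ]
t 28.65 tcp [0.5368 0.0468 0.1759] q [-0.     0.739  0.674  0.   ] F [-0.53  0.16 -1.9 ] gap 0.0353 J [-0.06  0.28 -0.19  1.1   0.    1.6 ]
[-0.02533007 -0.12073433] -0.17657686052180566
```

View pics/w22.png

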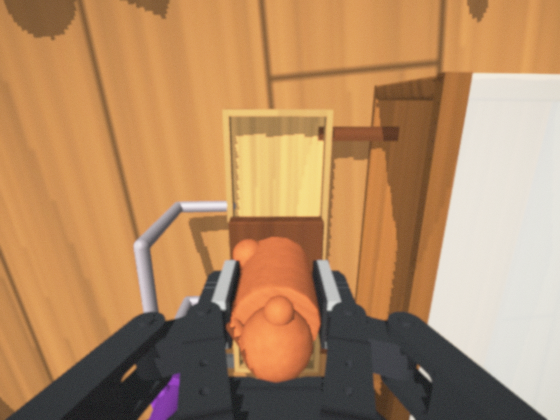

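Emit:
move_arm(
  commands=[
    [[-0.02,-0.06,-0.3],[0,0,0],-0.5],
    [[0,0,-0.5],[0,0,0],-0.5],
    [[0,0,-0.6],[0,0,0],-0.5],
    [[0,0,-0.6],[0,0,0],-0.5],
    [[0,0,-0.4],[0,0,0],-0.5],
  ],
)

```text
clock: 29.15
tcp_pos: [0.5345, 0.0447, 0.0773]
orientation: [-0.001, 0.738, 0.674, -0.001]
wrist_force: [-0.8, 0.6, -0.9]
finger_gap: 0.0353
```

Emit:
move_arm(
  commands=[
    [[0,0,-0.2],[0,0,0],-0.5],
    [[0,0,-0.1],[0,0,0],-0.5],
    [[0,0,-0.1],[0,0,0],-0.5],
    [[0,0,-0.05],[0,0,0],-0.5],
    [[0,0,0],[0,0,0],-0.5],
  ],
)

```text
clock: 29.65
tcp_pos: [0.5363, 0.044, 0.0623]
orientation: [0.0, 0.739, 0.674, 0.0]
wrist_force: [-0.6, -0.4, -1.0]
finger_gap: 0.0353
```

```bash
python3 - <<'E'
from h import *
s=st(); w=shot("wrist"); cv2.imwrite("pics/w23.png",w["bgr"]);s=st()
EOF=0
E
```

```text
t 29.65 tcp [0.5363 0.044  0.0623] q [0.    0.739 0.674 0.   ] F [-0.57 -0.37 -1.02] gap 0.0353 J [-0.07  0.37 -0.36  0.84 -0.    1.6 ]
t 29.7 tcp [0.5363 0.044  0.0624] q [0.    0.739 0.674 0.   ] F [-0.25  0.47 -0.67] gap 0.0356 J [-0.07  0.37 -0.36  0.84 -0.    1.6 ]
```

View pics/w23.png

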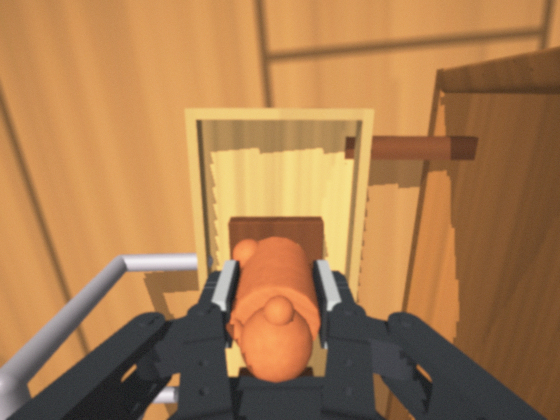

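Well inside the rim. Lowering the last 7 mm.

Emit:
move_arm(
  commands=[
    [[0,0,-0.06],[0,0,0],-0.5],
    [[0,0,-0.05],[0,0,0],-0.5],
    [[0,0,-0.03],[0,0,0],-0.5],
    [[0,0,-0.02],[0,0,0],-0.5],
    [[0,0,0],[0,0,0],-0.5],
  ],
)

```text
clock: 30.2
tcp_pos: [0.5358, 0.044, 0.0554]
orientation: [-0.0, 0.739, 0.674, -0.0]
wrist_force: [-0.3, -0.2, -1.0]
finger_gap: 0.0354
```

Emit:
move_arm(
  commands=[
    [[0,0,-0.02],[0,0,0],-0.5],
    [[0,0,0],[0,0,0],-0.5],
  ],
)

```text
clock: 30.4
tcp_pos: [0.5363, 0.044, 0.0552]
orientation: [0.0, 0.739, 0.674, 0.0]
wrist_force: [-0.7, -0.7, 2.2]
finger_gap: 0.0358
```

Contact. Release.

Emit:
move_arm(
  commands=[
    [[0,0,0],[0,0,0],-0.15],
    [[0,0,0],[0,0,0],-0.05],
    [[0,0,0],[0,0,0],0.1],
    [[0,0,0],[0,0,0],0.25],
    [[0,0,0],[0,0,0],0.25],
  ],
)

```text
clock: 30.9
tcp_pos: [0.5359, 0.044, 0.0547]
orientation: [0.0, 0.739, 0.674, 0.0]
wrist_force: [-0.1, -1.1, -0.7]
finger_gap: 0.0536
```

```bash
python3 - <<'E'
from h import *
s=st(); w=shot("wrist"); cv2.imwrite("pics/w24.png",w["bgr"]);s=st()
E
```

```text
t 30.9 tcp [0.5359 0.044  0.0547] q [0.    0.739 0.674 0.   ] F [-0.11 -1.15 -0.71] gap 0.0536 J [-0.07  0.38 -0.37  0.82  0.    1.6 ]
t 30.95 tcp [0.5359 0.044  0.0547] q [0.    0.739 0.674 0.   ] F [0.08 0.08 0.65] gap 0.0533 J [-0.07  0.38 -0.37  0.82  0.    1.6 ]
```

View pics/w24.png

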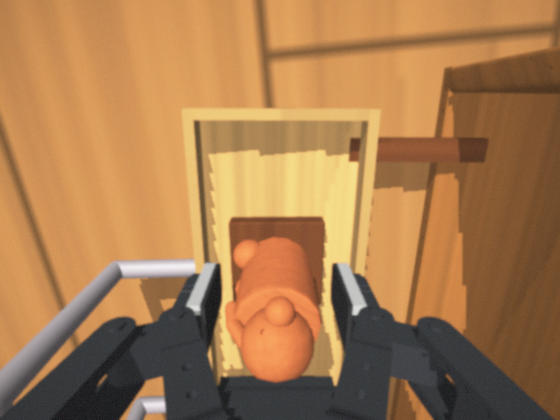

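Emit:
move_arm(
  commands=[
    [[0,0,0.3],[0,0,0],0.25],
    [[0,0,0.8],[0,0,0],0.25],
    [[0,0,1],[0,0,0],0.25],
    [[0,0,1],[0,0,0],0.25],
    [[0,0,1],[0,0,0],0.1],
  ],
)

```text
clock: 31.45
tcp_pos: [0.5357, 0.0441, 0.2213]
orientation: [0.0, 0.739, 0.674, 0.0]
wrist_force: [1.1, -0.3, 0.2]
finger_gap: 0.0472
```

Emit:
move_arm(
  commands=[
    [[-0.4,-0.2,0.6],[0,0,0],0],
    [[-0.6,-0.3,0],[0,0,0],0],
    [[-0.7,-0.35,0],[0,0,0],0],
    [[-0.67,-0.33,0],[0,0,0],0],
    [[0,0,0],[0,0,0],0],
  ],
)

```text
clock: 31.95
tcp_pos: [0.4381, -0.0037, 0.2438]
orientation: [-0.0, 0.739, 0.673, -0.0]
wrist_force: [0.7, -0.0, 0.4]
finger_gap: 0.0424
```

Emit:
move_arm(
  commands=[
    [[0,0,0],[0,0,0],0],
    [[0,0,0],[0,0,0],0],
  ],
)

```text
clock: 32.15
tcp_pos: [0.4421, -0.0031, 0.2434]
orientation: [0.001, 0.739, 0.674, 0.001]
wrist_force: [-0.1, 0.2, -0.1]
finger_gap: 0.0426
```

```bash
python3 - <<'E'
from h import *
s=st(); w=shot("wrist"); cv2.imwrite("pics/w25.png",w["bgr"]);s=st()
t=shot("top"); cv2.imwrite("pics/t25.png",t["bgr"])
t=shot("side"); cv2.imwrite("pics/s25.png",t["bgr"])
E
```

```text
t 32.15 tcp [ 0.4421 -0.0031  0.2434] q [0.001 0.739 0.674 0.001] F [-0.13  0.19 -0.09] gap 0.0426 J [-0.19  0.06 -0.29  1.22  0.    1.47]
t 32.2 tcp [ 0.4421 -0.003   0.2431] q [0.    0.739 0.674 0.   ] F [-0.34  0.39 -0.17] gap 0.0428 J [-0.19  0.06 -0.29  1.23  0.    1.47]
```

View pics/w25.png

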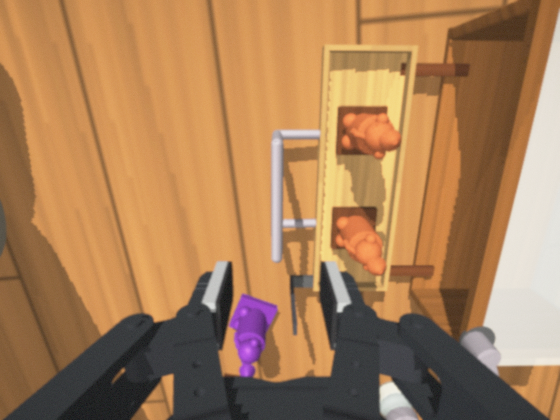

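View pics/t25.png

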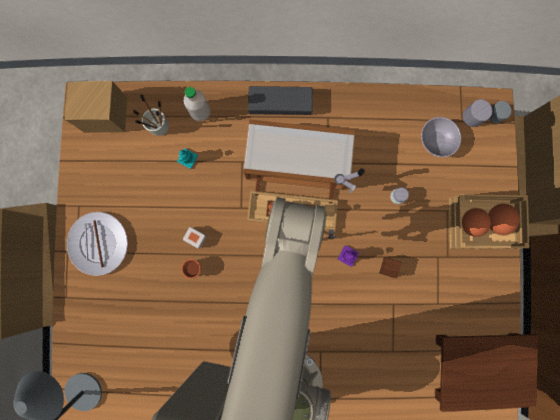

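View pics/s25.png

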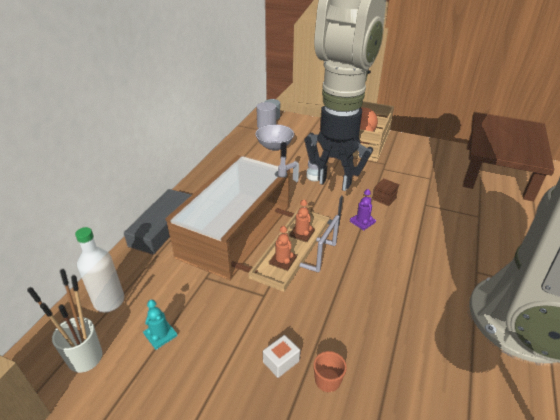

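```bash
python3 - <<'E'
from h import *
w=shot("wrist"); s=st()
a=onz(w,(278,133),.107);b=onz(w,(277,260),.107); print(a,b,(a+b)/2,((a+b)/2-s["tcp_pos"])/.04)
E
```

```text
t 32.35 tcp [ 0.4417 -0.0029  0.2426] q [-0.     0.739  0.674 -0.   ] F [-0.17 -0.69 -0.29] gap 0.0425 J [-0.19  0.06 -0.29  1.23  0.    1.47]
[0.44801858 0.05591402 0.107     ] [ 0.43717508 -0.05401457  0.107     ] [0.44259683 0.00094972 0.107     ] [ 0.02204185  0.0962878  -3.39008936]
```

Emit:
move_arm(
  commands=[
    [[0,0.03,-0.6],[0,0,0],0],
    [[0,0,-0.8],[0,0,0],0],
    [[0,0,-0.8],[0,0,0],0],
    [[0,0,-0.6],[0,0,0],0],
    [[0,0,-0.4],[0,0,0],0],
  ],
)

```text
clock: 32.85
tcp_pos: [0.4403, -0.0015, 0.1126]
orientation: [-0.001, 0.739, 0.674, -0.001]
wrist_force: [-0.3, -0.1, -0.3]
finger_gap: 0.0425
```

Emit:
move_arm(
  commands=[
    [[0,0,-0.15],[0,0,0],0],
    [[0,0,0],[0,0,0],-0.2],
    [[0,0,0],[0,0,0],-0.4],
    [[0,0,0],[0,0,0],-0.6],
  ],
)

```text
clock: 33.25
tcp_pos: [0.4421, -0.0021, 0.1097]
orientation: [0.001, 0.739, 0.674, 0.001]
wrist_force: [-1.1, 0.1, 0.0]
finger_gap: 0.0169
```

```bash
python3 - <<'E'
from h import *
s=st(); w=shot("wrist"); cv2.imwrite("pics/w26.png",w["bgr"]);s=st()
E
```

```text
t 33.25 tcp [ 0.4421 -0.0021  0.1097] q [0.001 0.739 0.674 0.001] F [-1.08  0.07  0.05] gap 0.0169 J [-0.19  0.16 -0.52  0.89 -0.    1.48]
t 33.3 tcp [ 0.442  -0.0021  0.1097] q [0.001 0.739 0.674 0.001] F [ 0.16 -0.46 -1.02] gap 0.0175 J [-0.19  0.16 -0.52  0.89 -0.    1.48]
```

View pics/w26.png

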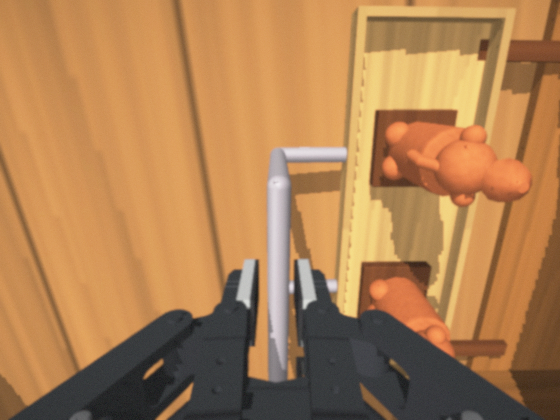

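Emit:
move_arm(
  commands=[
    [[0,0,0],[0,0,0],-0.7],
    [[0,0,0],[0,0,0],-0.8],
    [[0,0,0],[0,0,0],-1],
    [[0,0,0],[0,0,0],-1],
    [[0,0,0],[0,0,0],-1],
  ],
)

```text
clock: 33.8
tcp_pos: [0.4419, -0.0021, 0.1095]
orientation: [0.001, 0.739, 0.674, 0.001]
wrist_force: [0.6, -0.8, 6.2]
finger_gap: 0.0095
```

Emit:
move_arm(
  commands=[
    [[0.02,-0.002,0],[0,0,0],-1],
    [[0.04,-0.004,0],[0,0,0],-1],
    [[0.06,-0.006,0],[0,0,0],-1],
    [[0.08,-0.008,0],[0,0,0],-1],
    [[0.1,-0.009,0],[0,0,0],-1],
  ],
)

```text
clock: 34.3
tcp_pos: [0.4533, -0.0032, 0.1095]
orientation: [0.0, 0.739, 0.674, 0.0]
wrist_force: [-0.7, -0.9, 7.7]
finger_gap: 0.0088
```

Emit:
move_arm(
  commands=[
    [[0.12,-0.011,0],[0,0,0],-1],
    [[0.12,-0.011,0],[0,0,0],-1],
    [[0.12,-0.011,0],[0,0,0],-1],
    [[0.12,-0.011,0],[0,0,0],-1],
    [[0.12,-0.011,0],[0,0,0],-1],
  ],
)

```text
clock: 34.8
tcp_pos: [0.4774, -0.0055, 0.1095]
orientation: [0.0, 0.739, 0.674, 0.0]
wrist_force: [-3.2, -0.7, 7.5]
finger_gap: 0.0093
```

Emit:
move_arm(
  commands=[
    [[0.12,-0.011,0],[0,0,0],-1],
    [[0.12,-0.011,0],[0,0,0],-1],
    [[0.12,-0.011,0],[0,0,0],-1],
    [[0.12,-0.011,0],[0,0,0],-1],
    [[0.12,-0.011,0],[0,0,0],-1],
  ],
)

```text
clock: 35.3
tcp_pos: [0.5014, -0.0077, 0.1095]
orientation: [0.0, 0.739, 0.674, 0.0]
wrist_force: [-1.5, 1.0, 7.5]
finger_gap: 0.0091
```

Emit:
move_arm(
  commands=[
    [[0.12,-0.011,0],[0,0,0],-1],
    [[0.12,-0.011,0],[0,0,0],-1],
    [[0.12,-0.011,0],[0,0,0],-1],
    [[0.12,-0.011,0],[0,0,0],-1],
    [[0.12,-0.011,0],[0,0,0],-1],
  ],
)

```text
clock: 35.8
tcp_pos: [0.5254, -0.01, 0.1095]
orientation: [0.0, 0.739, 0.674, -0.0]
wrist_force: [-1.9, 0.2, 7.5]
finger_gap: 0.0092
```

Emit:
move_arm(
  commands=[
    [[0.12,-0.011,0],[0,0,0],-1],
    [[0.12,-0.011,0],[0,0,0],-1],
    [[0.12,-0.011,0],[0,0,0],-1],
    [[0.12,-0.011,0],[0,0,0],-1],
    [[0.12,-0.011,0],[0,0,0],-1],
  ],
)

```text
clock: 36.3
tcp_pos: [0.5493, -0.0123, 0.1095]
orientation: [0.0, 0.739, 0.674, -0.0]
wrist_force: [-1.7, -0.9, 7.3]
finger_gap: 0.0095
```

Emit:
move_arm(
  commands=[
    [[0.1,-0.009,0],[0,0,0],-1],
    [[0.08,-0.008,0],[0,0,0],-1],
    [[0.06,-0.006,0],[0,0,0],-1],
    [[0.04,-0.004,0],[0,0,0],-1],
    [[0.03,-0.003,0],[0,0,0],-1],
  ],
)

```text
clock: 36.8
tcp_pos: [0.5617, -0.0135, 0.1095]
orientation: [0.001, 0.739, 0.674, -0.0]
wrist_force: [-1.6, -0.8, 6.6]
finger_gap: 0.009
```

```bash
python3 - <<'E'
from h import *
s=st(); w=shot("wrist"); cv2.imwrite("pics/w27.png",w["bgr"]);s=st()
E
```

```text
t 36.8 tcp [ 0.5617 -0.0135  0.1095] q [ 0.001  0.739  0.674 -0.   ] F [-1.59 -0.77  6.62] gap 0.009 J [-0.17  0.37 -0.23  0.97 -0.    1.5 ]
t 36.85 tcp [ 0.5619 -0.0135  0.1095] q [0.001 0.739 0.674 0.   ] F [-1.28 -1.43  6.32] gap 0.0092 J [-0.17  0.37 -0.23  0.97 -0.    1.5 ]
```

View pics/w27.png

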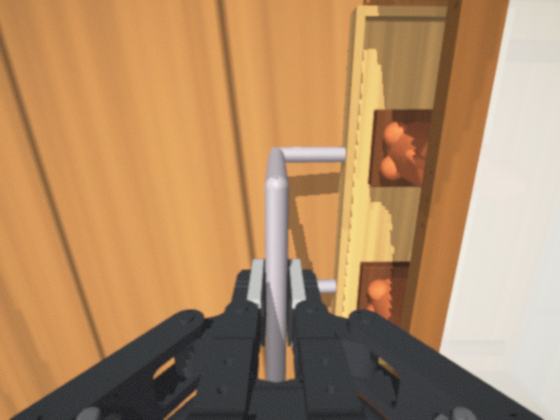

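Emit:
move_arm(
  commands=[
    [[0.04,-0.004,0],[0,0,0],-1],
    [[0.04,-0.004,0],[0,0,0],-1],
    [[0.04,-0.004,0],[0,0,0],-1],
    [[0.04,-0.004,0],[0,0,0],-1],
    [[0.03,-0.003,0],[0,0,0],-1],
  ],
)

```text
clock: 37.35
tcp_pos: [0.5693, -0.0142, 0.1095]
orientation: [0.0, 0.739, 0.674, -0.0]
wrist_force: [-1.9, -0.6, 7.3]
finger_gap: 0.0092
```

Emit:
move_arm(
  commands=[
    [[0.02,-0.002,0],[0,0,0],-1],
    [[0.02,-0.002,0],[0,0,0],-1],
    [[0.02,-0.002,0],[0,0,0],-1],
    [[0,0,0],[0,0,0],-1],
  ],
)

```text
clock: 37.75
tcp_pos: [0.5711, -0.0144, 0.1095]
orientation: [0.0, 0.739, 0.674, -0.0]
wrist_force: [-3.4, -0.4, 8.4]
finger_gap: 0.0091
```

Emit:
move_arm(
  commands=[
    [[0.02,-0.002,0],[0,0,0],-1],
    [[0.02,-0.002,0],[0,0,0],-1],
    [[0.02,-0.002,0],[0,0,0],-1],
    [[0,0,0],[0,0,0],-1],
  ],
)

```text
clock: 38.15
tcp_pos: [0.5712, -0.0143, 0.1094]
orientation: [-0.001, 0.739, 0.674, -0.002]
wrist_force: [-9.4, -0.3, 13.7]
finger_gap: 0.0088
```

Emit:
move_arm(
  commands=[
    [[-0.05,0.004,0],[0,0,0],-1],
    [[0,0,0],[0,0,0],-0.7],
    [[0,0,0],[0,0,0],-0.3],
    [[0,0,0],[0,0,0],0],
    [[0,0,0.4],[0,0,0],0],
  ],
)

```text
clock: 38.65
tcp_pos: [0.5702, -0.0139, 0.1224]
orientation: [-0.002, 0.739, 0.674, -0.002]
wrist_force: [-0.2, -0.7, -0.3]
finger_gap: 0.0426
```

Emit:
move_arm(
  commands=[
    [[0,0,0.9],[0,0,0],0],
    [[0,0,0.9],[0,0,0],0],
    [[0,0,0.9],[0,0,0],0],
    [[0,-0.4,0.4],[0,0,0],0],
    [[0,0,0],[0,0,0],0],
  ],
)

```text
clock: 39.15
tcp_pos: [0.5736, -0.0315, 0.2515]
orientation: [0.002, 0.739, 0.673, 0.001]
wrist_force: [0.5, -0.6, -0.5]
finger_gap: 0.0428
```

Emit:
move_arm(
  commands=[
    [[0,-0.7,0],[0,0,0],0],
    [[0,-0.7,0],[0,0,0],0],
    [[0,-0.4,0],[0,0,0],0],
    [[0,0,0],[0,0,0],0],
    [[0,0,0],[0,0,0],0],
  ],
)

```text
clock: 39.65
tcp_pos: [0.5715, -0.1019, 0.2477]
orientation: [-0.001, 0.739, 0.674, -0.0]
wrist_force: [0.5, 0.4, 0.3]
finger_gap: 0.0429
```

```bash
python3 - <<'E'
from h import *
s=st(); w=shot("wrist"); cv2.imwrite("pics/w28.png",w["bgr"]);s=st()
t=shot("side"); cv2.imwrite("pics/s28.png",t["bgr"])
E
```

```text
t 39.65 tcp [ 0.5715 -0.1019  0.2477] q [-0.001  0.739  0.674 -0.   ] F [0.54 0.36 0.35] gap 0.0429 J [-0.31  0.33  0.06  1.3   0.    1.35]
t 39.7 tcp [ 0.5716 -0.1015  0.248 ] q [-0.001  0.739  0.674 -0.   ] F [ 0.46  0.4  -0.58] gap 0.0427 J [-0.31  0.33  0.06  1.3   0.    1.35]
```

View pics/w28.png

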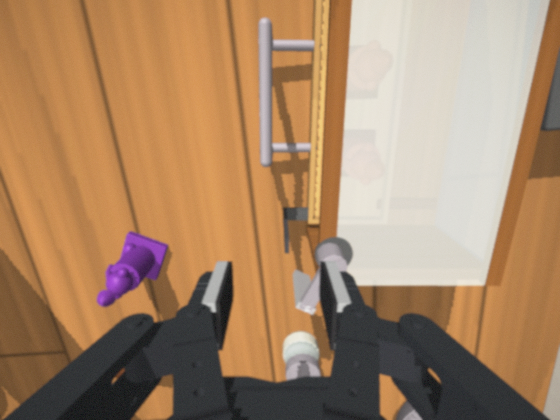

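View pics/s28.png

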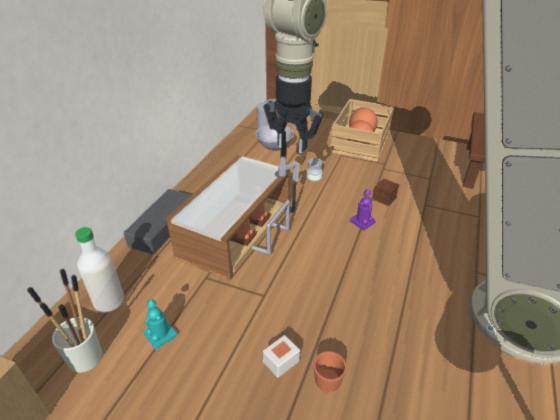

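Emit:
move_arm(
  commands=[
    [[0.4,-0.6,0],[0,0,-0.5],0],
    [[0.5,-0.8,0],[0,0,-0.5],0],
    [[0.5,-0.8,0],[0,0,0],0],
    [[0.1,-0.33,0],[0,0,0],0],
    [[0,0,0],[0,0,0],0],
  ],
)

```text
clock: 40.25
tcp_pos: [0.6323, -0.2042, 0.2477]
orientation: [-0.0, 0.784, 0.62, -0.0]
wrist_force: [0.4, -0.3, -0.2]
finger_gap: 0.0429
```

```bash
python3 - <<'E'
from h import *
s=st(); w=shot("wrist"); cv2.imwrite("pics/w29.png",w["bgr"]);s=st()
print(proj(w,[[.631,-.2025,.183]]))
E
```

```text
t 40.25 tcp [ 0.6323 -0.2042  0.2477] q [-0.     0.784  0.62  -0.   ] F [ 0.44 -0.28 -0.22] gap 0.0429 J [-0.43  0.5   0.31  1.39  0.    1.37]
t 40.3 tcp [ 0.6317 -0.2029  0.248 ] q [-0.001  0.784  0.621 -0.   ] F [0.16 0.14 0.48] gap 0.0427 J [-0.43  0.5   0.31  1.39  0.    1.37]
[[274.8245894  236.81628729]]
```

View pics/w29.png

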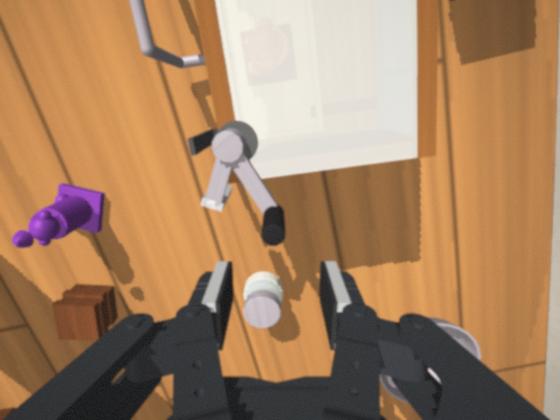

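Emit:
move_arm(
  commands=[
    [[0,0,-0.7],[0,0,0],0],
    [[0,0,-0.7],[0,0,0],0],
    [[0,0,-0.4],[0,0,0],0],
    [[0,0,-0.07],[0,0,0],-0.2],
    [[0,0,0],[0,0,0],-0.4],
  ],
)

```text
clock: 40.8
tcp_pos: [0.6314, -0.2018, 0.1742]
orientation: [-0.0, 0.784, 0.621, -0.0]
wrist_force: [0.8, -0.2, 0.1]
finger_gap: 0.0257
```

```bash
python3 - <<'E'
from h import *
s=st(); w=shot("wrist"); cv2.imwrite("pics/w30.png",w["bgr"]);s=st()
p=np.array([.611,-.146]);r=.0595
pr=s["tcp_pos"][:2]
for a in np.radians(np.linspace(-80,-141,9)):
    q=p+r*np.array([np.cos(a),np.sin(a)]); print(q.round(4),((q-pr)/.04).round(2)); pr=q
E
```

```text
t 40.8 tcp [ 0.6314 -0.2018  0.1742] q [-0.     0.784  0.621 -0.   ] F [ 0.83 -0.21  0.14] gap 0.0257 J [-0.43  0.51  0.16  1.22  0.    1.37]
t 40.85 tcp [ 0.632  -0.2024  0.1751] q [0.    0.784 0.621 0.   ] F [0.73 0.14 0.2 ] gap 0.0258 J [-0.43  0.51  0.16  1.22  0.    1.37]
[ 0.6213 -0.2046] [-0.27 -0.06]
[ 0.6135 -0.2054] [-0.2  -0.02]
[ 0.6056 -0.2053] [-0.2  0. ]
[ 0.5977 -0.204 ] [-0.2   0.03]
[ 0.5902 -0.2017] [-0.19  0.06]
[ 0.583  -0.1985] [-0.18  0.08]
[ 0.5762 -0.1943] [-0.17  0.1 ]
[ 0.5701 -0.1892] [-0.15  0.13]
[ 0.5648 -0.1834] [-0.13  0.15]
```

View pics/w30.png

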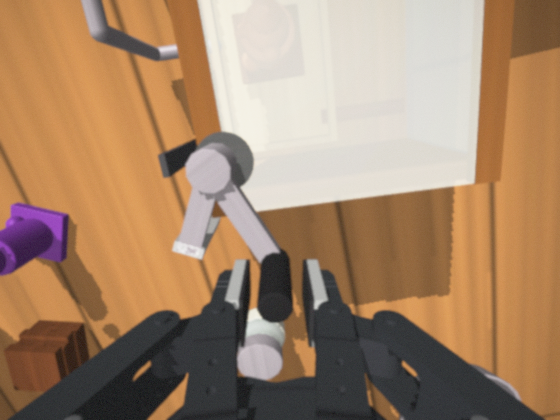

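Emit:
move_arm(
  commands=[
    [[-0.15,-0.06,0],[0,0,0],-0.4],
    [[-0.2,-0.03,0],[0,0,0],-0.4],
    [[-0.2,0,0],[0,0,0],-0.4],
    [[-0.2,0.01,0],[0,0,0],-0.4],
    [[-0.2,0.03,0],[0,0,0],-0.4],
  ],
)

```text
clock: 41.35
tcp_pos: [0.5932, -0.2057, 0.1744]
orientation: [0.0, 0.784, 0.621, 0.0]
wrist_force: [2.2, -1.6, -0.3]
finger_gap: 0.0255
```

Emit:
move_arm(
  commands=[
    [[-0.19,0.05,0],[0,0,0],-0.4],
    [[-0.18,0.08,0],[0,0,0],-0.4],
    [[-0.17,0.1,0],[0,0,0],-0.4],
    [[-0.13,0.12,0],[0,0,0],-0.4],
    [[0,0,0],[0,0,0],-0.4],
  ],
)

```text
clock: 41.85
tcp_pos: [0.566, -0.1902, 0.1738]
orientation: [-0.001, 0.784, 0.621, -0.0]
wrist_force: [0.0, 0.7, 0.6]
finger_gap: 0.0256
```

```bash
python3 - <<'E'
from h import *
s=st(); w=shot("wrist"); cv2.imwrite("pics/w31.png",w["bgr"]);s=st()
E
```

```text
t 41.85 tcp [ 0.566  -0.1902  0.1738] q [-0.001  0.784  0.621 -0.   ] F [0.03 0.72 0.59] gap 0.0256 J [-0.46  0.39 -0.04  1.15  0.    1.34]
t 41.9 tcp [ 0.5665 -0.1905  0.1738] q [-0.001  0.784  0.621 -0.   ] F [ 0.26 -0.59  0.07] gap 0.0257 J [-0.46  0.39 -0.03  1.15  0.    1.34]
```

View pics/w31.png

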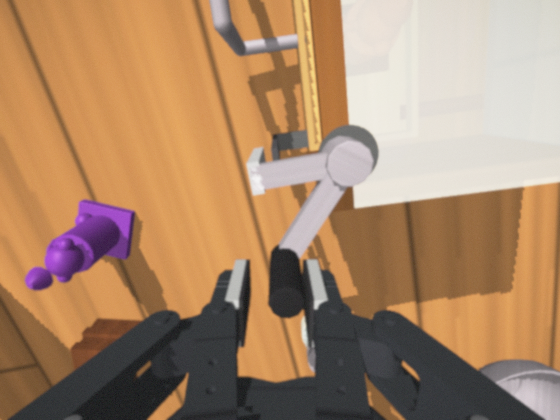

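Nearly locked; push gently to the stop.

Emit:
move_arm(
  commands=[
    [[-0.08,0.07,0],[0,0,0],-0.4],
    [[-0.06,0.06,0],[0,0,0],-0.4],
    [[-0.04,0.04,0],[0,0,0],-0.4],
    [[0,0,0],[0,0,0],-0.4],
  ],
)

```text
clock: 42.3
tcp_pos: [0.5634, -0.1873, 0.1743]
orientation: [0.004, 0.784, 0.62, 0.001]
wrist_force: [10.7, -8.1, -6.9]
finger_gap: 0.0259
```

```bash
python3 - <<'E'
from h import *
s=st(); w=shot("wrist"); cv2.imwrite("pics/w32.png",w["bgr"]);s=st()
E
```

```text
t 42.3 tcp [ 0.5634 -0.1873  0.1743] q [0.004 0.784 0.62  0.001] F [10.69 -8.08 -6.9 ] gap 0.0259 J [-0.46  0.37 -0.06  1.13 -0.    1.35]
t 42.35 tcp [ 0.5634 -0.1873  0.1743] q [0.004 0.784 0.62  0.001] F [ 9.4  -7.75 -5.84] gap 0.0262 J [-0.46  0.37 -0.06  1.13 -0.    1.35]
```

View pics/w32.png

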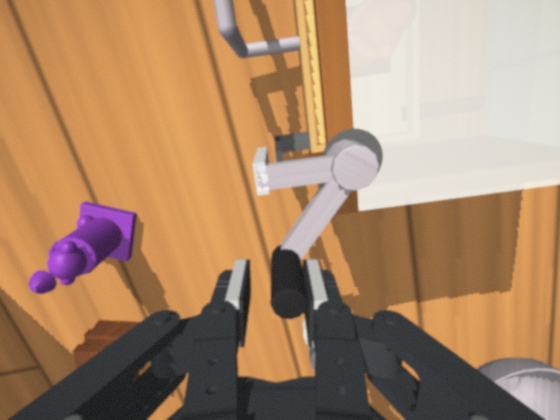

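Emit:
move_arm(
  commands=[
    [[0.1,-0.08,0],[0,0,0],-0.3],
    [[0,0,0],[0,0,0],0],
    [[0,0,0.5],[0,0,0],0],
    [[0,0,0.9],[0,0,0],0],
    [[0,0,0.9],[0,0,0],0],
  ],
)

```text
clock: 42.85
tcp_pos: [0.5628, -0.187, 0.266]
orientation: [-0.002, 0.784, 0.621, -0.001]
wrist_force: [0.9, -0.3, -0.0]
finger_gap: 0.0423
```

Emit:
move_arm(
  commands=[
    [[-0.6,-0.6,0.3],[0,0,0],0],
    [[-0.7,-0.6,0],[0,0,0],0],
    [[-0.5,-0.3,0],[0,0,0],0],
    [[0,0,0],[0,0,0],0],
    [[0,0,0],[0,0,0],0],
  ],
)

```text
clock: 43.35
tcp_pos: [0.4915, -0.2476, 0.278]
orientation: [-0.0, 0.784, 0.62, 0.0]
wrist_force: [1.5, 0.1, 0.1]
finger_gap: 0.0423
```

```bash
python3 - <<'E'
from h import *
s=st(); w=shot("wrist"); cv2.imwrite("pics/w33.png",w["bgr"]);s=st()
for n in ("side","top"):
    t=shot(n); cv2.imwrite(f"pics/{n}33.png",t["bgr"])
    if n=="side": crop(t,170,140,330,280,5,"s33c.png")
E
```

```text
t 43.35 tcp [ 0.4915 -0.2476  0.278 ] q [-0.     0.784  0.62   0.   ] F [1.53 0.13 0.11] gap 0.0423 J [-0.61  0.26  0.04  1.35  0.    1.19]
t 43.4 tcp [ 0.492  -0.2474  0.2779] q [-0.     0.784  0.621  0.   ] F [ 0.21 -0.28  0.04] gap 0.0426 J [-0.61  0.26  0.04  1.35  0.    1.19]
```

View pics/w33.png

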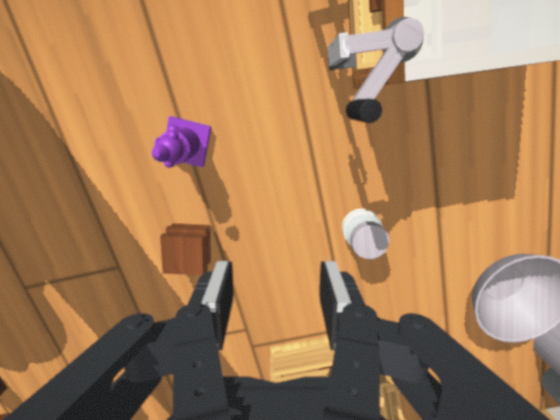

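View pics/s33c.png

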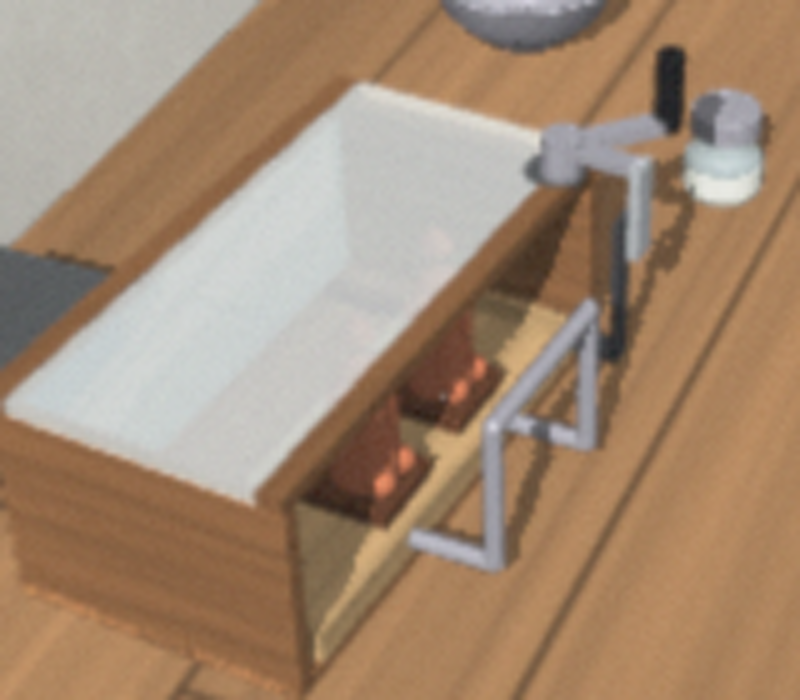

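View pics/top33.png

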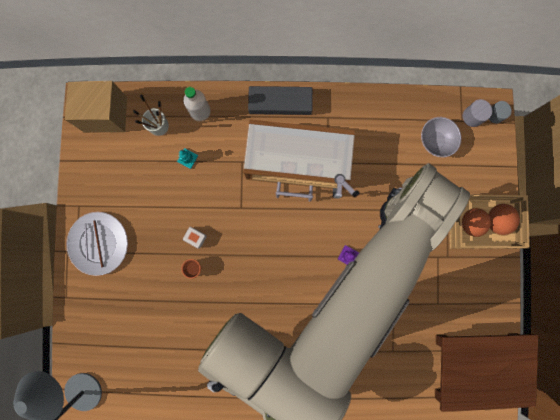

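```bash
python3 - <<'E'
from h import *
w=shot("wrist"); k=onz(w,(369,112),.183); p=onz(w,(407,36),.149); d=k-p
print(k,p,np.degrees(np.arctan2(d[1],d[0])))
t=shot("top"); a=onz(t,(160+352/3,110+250/3),.105)
job.hand_in()
E
```

```text
[ 0.56756428 -0.18675527  0.183     ] [ 0.60991828 -0.1449779   0.149     ] -135.3926898701714
the job is handed in; nothing more can be done
```

The two terracotta figurines I found are standing upright in the drying box, with the tray fully home and the latch locked. The job is handed in, at about 43 s on the robot's clock.

- **Latch and tray:** I swung the latch lever to its free end (about 1.15 rad by the arm position) and drew the tray out 130 mm, until it met its stop at about 8 N.
- **Figurines:** I carried both over with a 20 N grip. Each was lowered in steps of about 1 mm until the wrist felt the tray floor. The first touched a little more firmly than I wanted, with about 10 N of added force before I backed off; the second was about 3 N.
- **Closing up:** I slid the tray in at no more than 50 mm/s until it met its stop at about 9 N, then swung the latch back to its stop at about 13 N.

**Last checks:**
- The side view shows both figurines upright on the tray inside the box, with the latch tongue back in front of the steel upright.
- The knob measured (0.568, -0.187), the same spot as at the start.
- When I gripped the bar after pushing home, it read x = 0.571, the same as before I pulled it out.
- I saw no other terracotta figurine on the bench in any view.
- I saw no change in the bystanders or the purple and turquoise look-alikes. I did not measure their positions again.
- No check failed.

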